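# Return the stop clocks through the check flap

### The arm

A 6-joint arm with a two-finger parallel gripper is mounted at the origin on the work surface. World frame = base frame: x ahead of the robot, y to its left, z up, the work surface at z = 0. Lengths are in m, angles in rad, forces in N, time in s.
With the tool pointing down it reaches from about 0.35 to 0.975 m from the base axis. Payload 4.9 kg.
Tool frame: the origin (TCP) lies midway between the tips of the shut fingers; the grasp point (between the pads) lies 19 mm behind it; z points along the fingers, y is the direction in which the jaws open and shut (so a half turn about z gives the same grasp; the last joint's range is limited). The gripper opens to 85 mm and grips with 20 to 120 N. Pads are 22 mm wide; open, the fingers measure 114 mm over their backs; the gripper's body (76 mm by 85 mm) begins 54 mm behind the grasp point. The pads swing forward as they close: fully open they stand 13 mm farther back than shut.
Start: joints at [0.993, 0.053, 1.613, -0, 1.476, -0.119], TCP at [0.277, 0.56, 0.199] pointing down, gripper open.
Joint ranges: [-3.01, 3.01], [-1.01, 2.22], [0.06, 2.58], [-1.02, 4.17], [0.09, 2.62], [-3.14, 3.14]. Speed limits (rad/s): [2.57, 2.57, 3.14, 3.14, 3.14, 3.14].

### API

Orientations are given as a unit quaternion [w, x, y, z].
In Python, from plant import manip, cams gives the robot as it stands.
- The arm moves only by the tool jog_arm, never from a script. Its argument "targets" is a list of rows, each a list of 4 numbers: the shift along the tool's x, y, z in m, then the turn about the tool's z in degrees. A call has 1 to 5 rows; each row is the pose to reach, as a shift and turn from the pose commanded when the call began, along the tool's axes at that moment; what a row does not reach only later rows make up. A row lasts 1/12 s, in which the tool goes at most 41.7 mm and 7.16 degrees, less where a joint would pass 70% of its speed; a pose out of reach is approached as far as the arm can. A call with a gripper value outside its range is refused whole. "fingers" is the opening, from 0 (shut) to 1 (fully open), set as the call begins (left out, the last holds). The fingers move at their own pace and stop on an object; the grip force is fixed at half the most. Time passes only in rows, so rows that repeat a pose let the fingers close. It gives the time, the measured TCP pose, the force and the opening at its end, in the units of the state.
- manip.state(): the state, without advancing time (a new reading comes with each control period).
- cams.grab_frame(name): name is "scene" or "top"; returns the picture (384x512x3 uint8, red, green, blue); there is no depth.
- cams.get_calibration(name): a dict with "camera_matrix" (3x3 intrinsics, pixels), "cam_to_world" (4x4, takes a point from camera to world coordinates). Camera axes: x right, y up, looking along -z (the intrinsics and any distortion apply to the point x, -y, -z); pixel columns grow to the right and rows downward; lengths in m; the calibration is good to about 2 mm. A picture is of the moment at which its call begins. get_calibration takes no time and is no camera call.
- manip.job_done(): hands the job in, once; it reports no verdict.
The state is a dict: "time": time; "joint_pos": joint angles; "joint_vel": joint speeds; "joint_efforts": joint torques, N m; "tool_pos": TCP position; "tool_rot": TCP orientation; "contact_force": force on the tool from outside, world axes, zero at the start; "ft_torque": the same for the moment, N m; "gripper_width": opening from 0.0 (shut) to 1.0 (fully open).
Only numpy, scipy, OpenCV 4.12 (cv2) and the standard library are available. Lean on these libraries where they do the work, as an engineer would, in place of code of your own. Each camera call takes 0.05 s, during which the arm holds its last target. There are 200 camera calls.

### The job

The class has handed its stop clocks back, most of them in the carry case. Open the case lid right back until it rests on its stop, put every stop clock, from the case and any left on the bench beside it, into the open channel of the returns chute and feed them with the wooden push stick through the swinging flap into the clear-roofed box, far enough in that the flap hangs shut behind them. Leave the lid open, lay the push stick back on its rubber mat, upright and lengthwise, do not touch the flap with the robot itself, and do not disturb the tape roll, the pot or the brass weight beside your work.

Things in the scene. Friction and masses are not known exactly. Their poses are not given: they have to be found in the camera images.
- gate (a point): gate of the fixed returns chute (place varies): the point is mid-gate on the channel floor, 12 mm above the bench, in the flap's plane. +x is the push direction, +z up. Aluminium posts at x = -8 to 8 mm, 44 mm apart inside, 72 mm over all; cross-bar top 66 mm above the channel floor
- channel (a point): the channel floor at the channel's open upstream end, 250 mm before the gate; axes as the gate's. From here to the gate runs a straight open-topped channel 40 mm wide, between aluminium rails 10 mm high and 8 mm thick, on a baseboard 80 mm wide. Its floor runs level through the gate into the box
- box_end (a point): the middle of the box floor at its closed far end, 250 mm past the gate; axes as the gate's. The box runs from the gate to here: 44 mm wide, 60 mm high inside, clear walls and a clear fixed roof (top 64 mm above the floor), so it can be filled only through the gate
- flap (a joint): steel check flap in the gate, 40 wide, 50 long, 4 mm thick, 40 g, hinge 52 mm above the channel floor. 0 rad = hanging shut; grows to 1.5 as it swings into the box (+x), the only way it swings; falls shut by its own weight. Propped open by a clock whose rear face is under about 50 mm past the gate; slides off the stick when that is drawn back
- clock1_mid (a point): a black plastic stop clock, a block 40 (x) by 34 (y) by 30 (z) mm, 50 to 85 g, small pale display on top; the point is its centre, +z out of the display side. Starts display up on the case floor. Four such clocks, all alike; one of them may be absent
- clock2_mid (a point): a black plastic stop clock, a block 40 (x) by 34 (y) by 30 (z) mm, 50 to 85 g, small pale display on top; the point is its centre, +z out of the display side. Starts display up on the case floor. Four such clocks, all alike; one of them may be absent
- clock3_mid (a point): a black plastic stop clock, a block 40 (x) by 34 (y) by 30 (z) mm, 50 to 85 g, small pale display on top; the point is its centre, +z out of the display side. Starts display up on the case floor. Four such clocks, all alike; one of them may be absent
- clock4_mid (a point): a black plastic stop clock, a block 40 (x) by 34 (y) by 30 (z) mm, 50 to 85 g, small pale display on top; the point is its centre, +z out of the display side. Starts display up on the bench, between the mat and the case. Four such clocks, all alike; one of them may be absent
- stick_grip (a point): loose wooden push stick, 130 to 190 g: a bar 180 long, 28 wide, 30 mm high, lying flat, with an upright handle 30 (along) by 18 mm (across), its top 76 mm above the bar's underside. The point is in the handle, 56 mm above the underside. +x to the nose, whose flat end is 125 mm ahead of the point; the tail ends 55 mm behind it; +z up. Starts on its mat, nose to the mat's +x end
- mat_top (a point): the middle of the top face of the stick's black rubber mat, fixed (place varies), 280 (x, lengthwise) by 120 (y) by 3 mm thick. The stick's handle starts about 35 mm on its -x side
- case_floor (a point): the middle of the inner floor (5 mm above the bench) of the grey carry case, fixed (place and yaw vary): outside 190 (x) by 220 (y) by 55 mm high, walls 5 mm. +x to the hinged far side, -x to the front, +z up. The clocks start in a row along y, 62 mm apart, their length roughly along y
- lid (a joint): angle of the case lid: 0 = shut, 1.9 = leaning back on its stop; may start up to 0.15 ajar. The hinge is stiff, so the lid stays where it is left; opening takes about 4 N at the front edge. The lid is 190 mm from hinge to front edge, 220 mm wide, 8 mm thick
- lid_hinge (a point): the middle of the lid's hinge line, on the case's far top edge (95 mm from the case's middle along its +x, 55 mm above the bench). The frame turns with the lid: y along the hinge; the lid stretches 190 mm along -x; its outer face is 8 mm along +z
- lid_handle (a point): the middle of the lid's bar handle: a round steel bar 11 mm thick and 100 mm long along y, 35 mm above the lid's outer face and 160 mm from the hinge along the lid (30 mm from the front edge)
- tape: bystander: a paper tape roll, 56 mm across, 18 mm high, between the robot and the case; origin at its underside
- pot: bystander: a small white pot, 60 mm across, 45 mm high, beyond the mat's right-hand end; origin at its underside
- weight: bystander: a brass weight, 40 mm across, 30 mm high, to the right of the robot; origin at its underside
Things that resemble listed ones, but are neither listed nor needed, are in the scene too. Of the things that look like the part that bears stick_grip, the smaller one is meant. Leave any pink or purple look-alike of the part that bears clock4_mid alone.

How it is judged:
By the outcome, as a careful person would: the job done as asked, in the order asked, and still so for the second after the job is handed in, with the robot touching nothing.
Of clock1, clock2, clock3, clock4 only 3 to 4 are there at a start; the rules pass over those that are not, and their reading is None.
At some moment in a run one of clock1, clock2, clock3, clock4, stick may be knocked a few centimetres aside while the robot is not near it.
Once in a run the grip may slacken for a moment while it holds something.
It also fails if it takes over 210 s, if anything falls off the work surface, if the arm or the gripper's body presses on something with over 40 N, if the wrist force passes 120 N, or if a joint passes its speed limit or range.

## Working session

There is one attempt and no reset: what is moved stays moved. The work goes in short steps, Python scripts to look and compute and a tool call to move; the robot and the scene stay as the last step left them, time stands still between calls to the robot, and variables do not carry over. Pictures are saved under pics/ and viewed, about 12 in all and at most 16, crops included, and the job is handed in when it is done.

Besides the shell and the picture viewer there is one more tool, called as name([rows], argument=value, ...), one row to a line, values as JSON. jog_arm: Moves the arm, as the interface text tells. Its arguments: {"type":"object","properties":{"targets":{"type":"array"},"fingers":{"type":"number"}},"required":["targets"]}

```bash
ls; mkdir -p pics; python3 - <<'E'
from plant import manip,cams
import cv2
for n in("scene","top"):
    f=cams.grab_frame(n); cv2.imwrite(f"pics/{n}0.png",cv2.resize(f[:,:,::-1],(800,600),interpolation=cv2.INTER_CUBIC))
    cv2.imwrite(f"pics/raw_{n}0.png",f[:,:,::-1])
    c=cams.get_calibration(n);print(n,c)
print(manip.state())
E
```

```text
pics
scene {'camera_matrix': array([[351.74516034,   0.        , 257.21652706],
       [  0.        , 351.74516034, 191.04021534],
       [  0.        ,   0.        ,   1.        ]]), 'cam_to_world': array([[ 0.84487982, -0.35160067,  0.40318116,  0.87555776],
       [ 0.53461056,  0.5278534 , -0.65997147, -0.71941952],
       [ 0.01922587,  0.77314149,  0.63394212,  0.78998937],
       [ 0.        ,  0.        ,  0.        ,  1.        ]])}
top {'camera_matrix': array([[437.73317844,   0.        , 249.93124256],
       [  0.        , 437.73317844, 187.71846333],
       [  0.        ,   0.        ,   1.        ]]), 'cam_to_world': array([[ 0.05180841,  0.97832712, -0.20047926,  0.2081975 ],
       [-0.9986428 ,  0.05182516, -0.00516829,  0.01639771],
       [ 0.00533359,  0.20047493,  0.97968431,  1.16660058],
       [ 0.        ,  0.        ,  0.        ,  1.        ]])}
{'time': 0.1, 'joint_pos': array([ 9.93012402e-01,  5.33011533e-02,  1.61417704e+00,  2.61153339e-05,
        1.47599565e+00, -1.19030351e-01]), 'joint_vel': array([-3.32549371e-05, -2.99812120e-04, -4.29151598e-03,  9.87978670e-04,
        7.19734794e-04, -5.57906219e-04]), 'joint_efforts': array([ 4.57585229e-04, -3.94905889e+01, -3.71362495e+01, -9.94513357e-05,
        3.99443525e-03, -1.19741136e-05]), 'tool_pos': array([0.27643218, 0.55984224, 0.19816746]), 'tool_rot': array([-3.33337243e-04,  2.27371793e-01,  9.73807570e-01, -8.79644874e-04]), 'contact_force': array([0.12816374, 0.20365359, 0.17567216]), 'ft_torque': array([-0.00340639,  0.00806259,  0.03963742]), 'gripper_width': 0.994666678753003}
```

View pics/scene0.png

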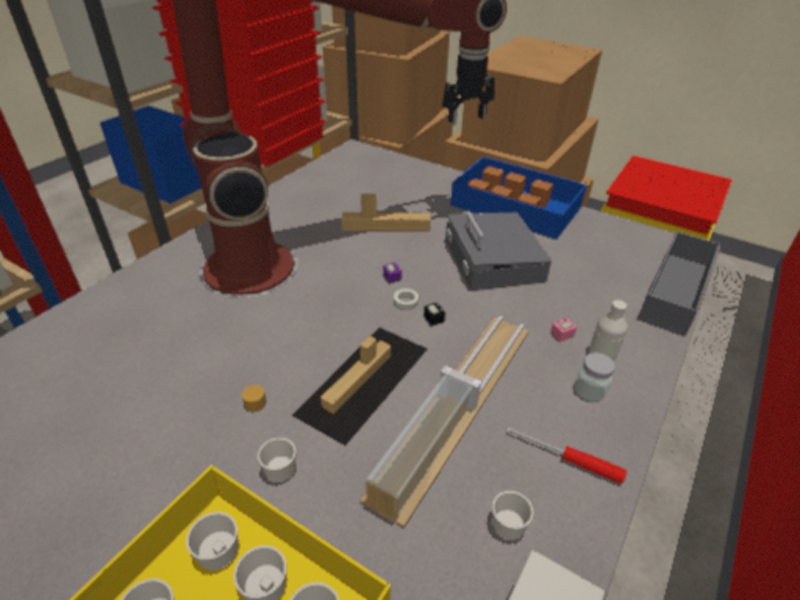

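View pics/top0.png

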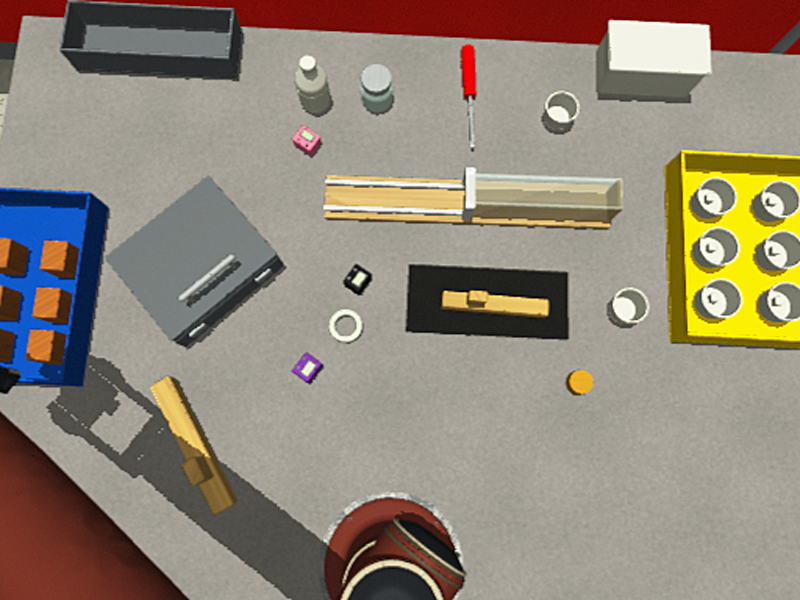

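The scene view shows the case, the loose clock, the mat with the smaller stick, and the chute. In the top view (800x600) the case is centred near (195,262) with its latches at lower right. The black clock is at (357,279), the tape at (345,326), and the mat at (487,301) with the stick nose pointing right. The chute runs from (325,198) to the gate at (470,194) and on to the box end at (620,195).

```bash
cat > h.py <<'E'
import numpy as np,cv2
from plant import manip,cams
def grab(n,tag=None):
    f=cams.grab_frame(n)[:,:,::-1].copy()
    if tag: cv2.imwrite(f"pics/raw_{tag}.png",f)
    return f
def ray(n,u,v):
    c=cams.get_calibration(n);K=c["camera_matrix"];T=c["cam_to_world"]
    d=np.array([(u-K[0,2])/K[0,0],-(v-K[1,2])/K[1,1],-1.])
    return T[:3,3],T[:3,:3]@d
def onz(n,u,v,z):
    o,d=ray(n,u,v);return o+d*(z-o[2])/d[2]
def proj(n,p):
    c=cams.get_calibration(n);K=c["camera_matrix"];T=c["cam_to_world"]
    q=T[:3,:3].T@(np.array(p)-T[:3,3]);return np.array([K[0,2]+K[0,0]*q[0]/-q[2],K[1,2]-K[1,1]*q[1]/-q[2]])
def tool():
    s=manip.state();w,x,y,z=s["tool_rot"]
    X=np.array([1-2*(y*y+z*z),2*(x*y+w*z),2*(x*z-w*y)])
    return s,np.arctan2(X[1],X[0])
def go(p,yaw=None):
    """print shift in tool axes (world target p, tool-x heading yaw) & turn"""
    s,a=tool();d=np.array(p)-s["tool_pos"]
    t=0 if yaw is None else -np.degrees((yaw-a+np.pi)%(2*np.pi)-np.pi)
    r=[d[0]*np.cos(a)+d[1]*np.sin(a),d[0]*np.sin(a)-d[1]*np.cos(a),-d[2]]
    print("t%.1f pos"%s["time"],s["tool_pos"].round(4),"heading %.2f"%np.degrees(a),"w %.3f"%s["gripper_width"],"shift",np.round(r,4),"turn %.2f"%t)
E
python3 - <<'E'
from h import *
f=cv2.imread("pics/raw_top0.png");hsv=cv2.cvtColor(f,cv2.COLOR_BGR2HSV)
S=1.5625
def rects(mask,box,z,amin=20):
    x0,y0,x1,y1=[int(b/S) for b in box];m=np.zeros_like(mask);m[y0:y1,x0:x1]=mask[y0:y1,x0:x1]
    for c in cv2.findContours(m,cv2.RETR_EXTERNAL,cv2.CHAIN_APPROX_NONE)[0]:
        if cv2.contourArea(c)<amin: continue
        r=cv2.minAreaRect(c);P=np.array([onz("top",u,v,z)[:2] for u,v in cv2.boxPoints(r)])
        e=P[1]-P[0];g=P[2]-P[1]
        print(" ctr",P.mean(0).round(4),"sides %.4f@%.1f %.4f@%.1f"%(np.hypot(*e),np.degrees(np.arctan2(e[1],e[0])),np.hypot(*g),np.degrees(np.arctan2(g[1],g[0]))),"px",np.round(r[0],1))
V=hsv[:,:,2];H=hsv[:,:,0];Sa=hsv[:,:,1]
dark=((V<45)*255).astype(np.uint8)
print("mat");rects(dark,(395,250,585,350),.003,500)
print("clock4");rects(dark,(335,255,380,300),.03)
wood=((Sa>90)&(H>8)&(H<30)&(V>80)).astype(np.uint8)*255
print("stick");rects(wood,(410,280,565,325),.033,100)
print("chute wood");rects(wood,(300,150,640,240),.012,100)
case=cv2.GaussianBlur(f,(3,3),0)
print("gray samples",f[int(262/S),int(195/S)],f[int(262/S),int(330/S)],f[int(183/S),int(400/S)],f[int(198/S),int(470/S)])
# big crops
a=cv2.resize(f[105:230,60:190],None,fx=5,fy=5,interpolation=cv2.INTER_CUBIC)[:600]
cv2.imwrite("pics/case.png",a)
a=cv2.resize(f[90:170,200:405],None,fx=3.9,fy=3.9,interpolation=cv2.INTER_CUBIC)
cv2.imwrite("pics/chute.png",a)
E
```

```text
mat
 ctr [ 0.4406 -0.1458] sides 0.1182@-0.1 0.2797@-89.9 px [311.9 193.2]
clock4
 ctr [0.462  0.0807] sides 0.0412@-29.5 0.0359@-121.3 px [228.5 178.8]
stick
 ctr [ 0.4348 -0.1549] sides 0.0361@-2.8 0.1815@-92.1 px [316.9 193.2]
chute wood
 ctr [ 0.5951 -0.1147] sides 0.0348@2.3 0.5226@-88.9 px [302.4 136.9]
 ctr [0.6199 0.0244] sides 0.0367@2.2 0.2475@-89.0 px [252.5 125.8]
 ctr [0.6534 0.0276] sides 0.0071@2.1 0.2402@-89.0 px [252.  114.3]
gray samples [127 128 123] [151 160 164] [239 242 239] [232 238 236]
```

View pics/case.png

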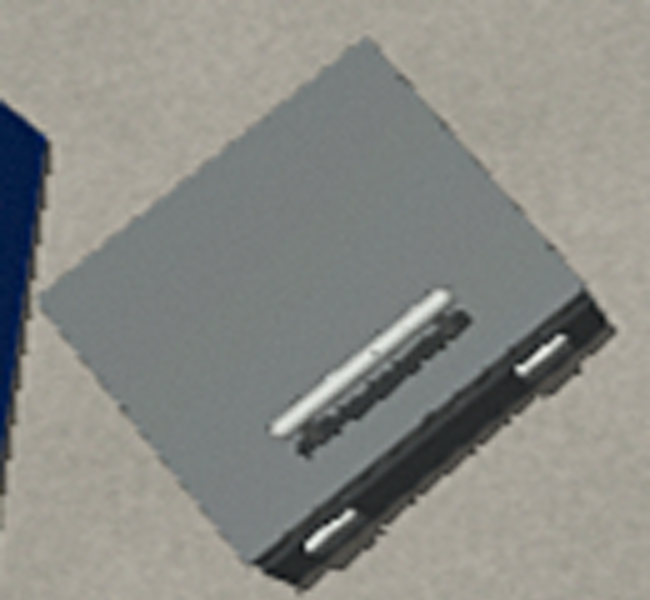

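View pics/chute.png

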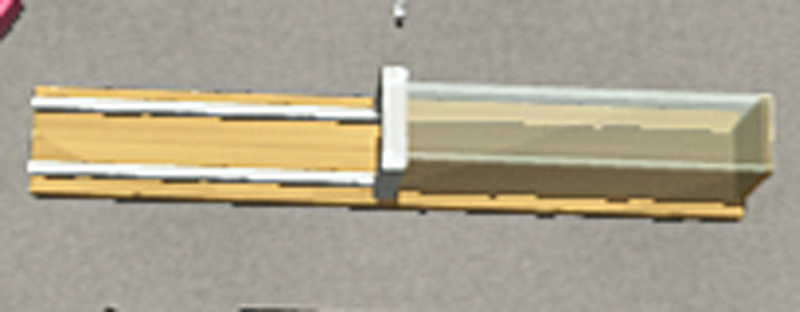

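```bash
python3 - <<'E'
from h import *
f=cv2.imread("pics/raw_top0.png")
C=lambda x,y,z:onz("top",60+x/5-.4,105+y/5-.4,z)
print("lid corners");P=[C(*p,.063) for p in((368,38),(40,300),(585,290),(255,562))];[print(p.round(4)) for p in P]
print("hinge mid",((P[0]+P[1])/2).round(4),"front mid",((P[2]+P[3])/2).round(4), [np.linalg.norm(P[i]-P[j]).round(4) for i,j in((0,1),(2,3),(0,2),(1,3))])
e=P[0]-P[1];print("y-axis ang",np.degrees(np.arctan2(e[1],e[0])));e=P[2]-P[3];print(np.degrees(np.arctan2(e[1],e[0])))
for a,b in((2,0),(3,1)):
    e=P[b]-P[a];print("x-axis ang",np.degrees(np.arctan2(e[1],e[0])))
# case base front corners on the bench
print("base front corners",C(615,330,0),C(300,590,0))
# white masks
W=((f.min(2)>200)*255).astype(np.uint8)
def strips(x0,y0,x1,y1,z):
    m=np.zeros_like(W);m[y0:y1,x0:x1]=W[y0:y1,x0:x1]
    for c in cv2.findContours(m,cv2.RETR_EXTERNAL,cv2.CHAIN_APPROX_NONE)[0]:
        if cv2.contourArea(c)<15: continue
        r=cv2.minAreaRect(c);b=cv2.boxPoints(r);Q=np.array([onz("top",u,v,z)[:2] for u,v in b])
        e=Q[1]-Q[0];g=Q[2]-Q[1]
        print(" ctr",Q.mean(0).round(4),"%.4f@%.1f %.4f@%.1f"%(np.hypot(*e),np.degrees(np.arctan2(e[1],e[0])),np.hypot(*g),np.degrees(np.arctan2(g[1],g[0]))),np.round(r[0],1))
print("rails");strips(200,105,299,145,.022)
print("bar");strips(297,100,308,145,.078)
print("handle");strips(110,160,155,200,.105)
# handle stereo: mid of bar in both
g=cv2.imread("pics/raw_scene0.png")
cv2.imwrite("pics/scase.png",cv2.resize(g[125:195,275:365],None,fx=8,fy=8,interpolation=cv2.INTER_CUBIC))
D=lambda x,y,z:onz("top",200+x/3.9-.4,90+y/3.9-.4,z)
print("chute start rails",D(30,101,.022),D(30,166,.022),"bar corners",D(384,67,.078),D(408,67,.078),D(384,170,.078),D(408,170,.078),"boxend roof",D(768,96,.076),D(770,172,.076))
E
```

```text
lid corners
[0.6226 0.3434 0.063 ]
[0.4702 0.498  0.063 ]
[0.4906 0.2162 0.063 ]
[0.3397 0.3709 0.063 ]
hinge mid [0.5464 0.4207 0.063 ] front mid [0.4151 0.2936 0.063 ] [np.float64(0.2172), np.float64(0.2161), np.float64(0.1833), np.float64(0.1821)]
y-axis ang -45.40686016351289
-45.72811620422247
x-axis ang 43.914145217995454
x-axis ang 44.247702482154665
base front corners [0.48497947 0.20926411 0.        ] [0.3334783  0.36544372 0.        ]
rails
 ctr [0.5939 0.0274] 0.0071@2.1 0.2415@-89.1 [251.  133.5]
 ctr [0.642  0.0285] 0.0068@2.3 0.2405@-88.9 [251.5 116.9]
bar
 ctr [ 0.6209 -0.1061] 0.0238@-86.9 0.0692@-178.5 [302.5 119.5]
handle
 ctr [0.4377 0.3174] 0.1027@-45.6 0.0048@-137.0 [131.3 176.8]
chute start rails [0.63944415 0.15053497 0.022     ] [0.59134014 0.14709699 0.022     ] bar corners [ 0.65549588 -0.09344501  0.078     ] [ 0.65637322 -0.10967881  0.078     ] [ 0.58247962 -0.09562005  0.078     ] [ 0.5833401  -0.11164821  0.078     ] boxend roof [ 0.64953551 -0.35385617  0.076     ] [ 0.59564131 -0.35437027  0.076     ]
```

View pics/scase.png

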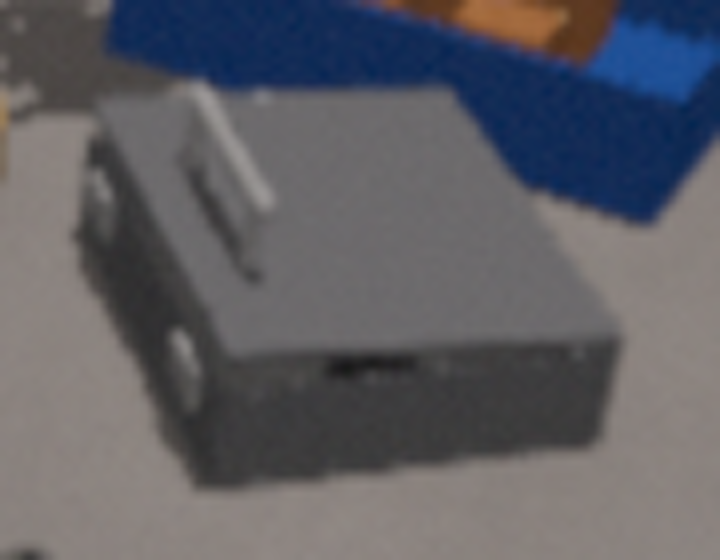

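```bash
python3 - <<'E'
from h import *
def tri(a,b):
    (o1,d1),(o2,d2)=ray("top",*a),ray("scene",*b)
    A=np.stack([d1,-d2],1);t=np.linalg.lstsq(A,o2-o1,rcond=None)[0]
    p,q=o1+d1*t[0],o2+d2*t[1];print("tri",((p+q)/2).round(4),"gap",np.linalg.norm(p-q).round(4));return (p+q)/2
h=tri((131.3,176.8),(275+235/8-.4,125+148/8-.4))
H=np.array([.5464,.4207]);x=np.array([np.cos(np.radians(44.3)),np.sin(np.radians(44.3))])
print("handle from hinge along -x",-(h[:2]-H)@x,"lateral",(h[:2]-H)@[-x[1],x[0]])
for z in(.098,.105,.115,.12):
    p=onz("top",131.3,176.8,z)[:2];print(z,p.round(4),-(p-H)@x)
go([h[0],h[1],.2],np.radians(44.3-90));go([h[0],h[1],.2],np.radians(44.3+90))
E
```

```text
tri [0.4372 0.3169 0.1104] gap 0.0021
handle from hinge along -x 0.15061382439238483 lateral 0.0019558318279168842
0.098 [0.439  0.3198] 0.14735857787627296
0.105 [0.4375 0.3178] 0.14982856507950582
0.115 [0.4353 0.3149] 0.1533571182269815
0.12 [0.4343 0.3135] 0.15512139480071924
t0.1 pos [0.2764 0.5598 0.1982] heading 153.72 w 0.995 shift [-0.2518 -0.1466 -0.0018] turn -160.58
t0.1 pos [0.2764 0.5598 0.1982] heading 153.72 w 0.995 shift [-0.2518 -0.1466 -0.0018] turn 19.42
```

jog_arm([
  [-0.034,-0.02,0,6],
  [-0.068,-0.04,0,12],
  [-0.102,-0.06,0,19.4],
  [-0.136,-0.079,0,19.4],
  [-0.17,-0.099,0,19.4],
], fingers=0.6)

```text
time: 0.52
tool_pos: [0.3857, 0.3947, 0.1987]
tool_rot: [-0.0, 0.388, 0.922, -0.0]
contact_force: [0.9, 0.3, 0.1]
gripper_width: 0.597
```

```bash
python3 -c "
from h import *
go([.437,.317,.15],np.radians(134.3))"
```

```text
t0.5 pos [0.3857 0.3947 0.1987] heading 134.33 w 0.597 shift [-0.0914 -0.0176  0.0487] turn 0.03
```

jog_arm([
  [-0.04,-0.008,0.02,0],
  [-0.08,-0.016,0.045,0],
  [-0.0905,-0.0175,0.049,0],
  [-0.0905,-0.0175,0.049,0],
  [-0.0905,-0.0175,0.049,0],
])

```text
time: 0.93
tool_pos: [0.4357, 0.3184, 0.1491]
tool_rot: [-0.001, 0.389, 0.921, -0.001]
contact_force: [-0.5, 0.9, 0.8]
gripper_width: 0.6
```

```bash
python3 - <<'E'
from h import *
go([.437,.317,.094],np.radians(134.3))
f=grab("scene","s1");g=grab("top","t1")
a=cv2.resize(f[60:200,250:400],None,fx=4,fy=4,interpolation=cv2.INTER_CUBIC)
cv2.imwrite("pics/s1.png",a)
E
```

```text
t0.9 pos [0.4357 0.3184 0.1491] heading 134.18 w 0.600 shift [-0.0019 -0.      0.0551] turn -0.12
```

View pics/s1.png

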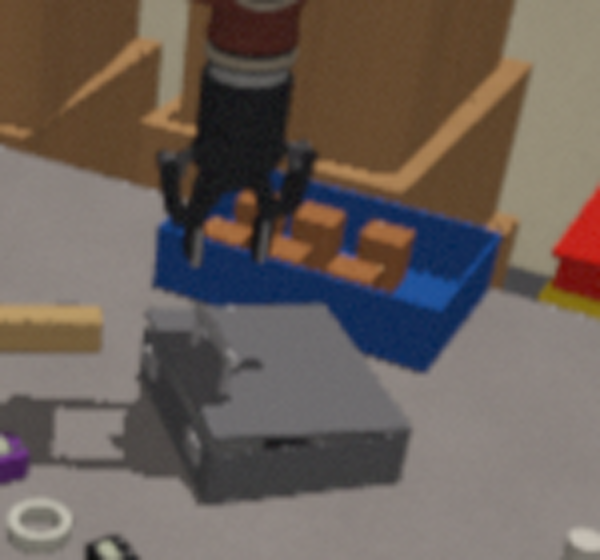

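```bash
python3 - <<'E'
from h import *
p=manip.state()["tool_pos"];print(p,"tcp in scene crop",(proj("scene",p)-[250,60])*4,"handle",(proj("scene",[.437,.317,.11])-[250,60])*4)
print("top",proj("top",p),proj("top",[.437,.317,.11]))
go([.437,.317,.094],np.radians(134.3))
a=cv2.resize(grab("top","t2")[120:220,80:200],None,fx=5,fy=5,interpolation=cv2.INTER_CUBIC);cv2.imwrite("pics/t2.png",a)
E
```

```text
[0.43596019 0.32013396 0.15090284] tcp in scene crop [219.71855714 292.12560587] handle [214.53103153 332.97654643]
top [125.2245986  173.04230844] [131.06194317 176.55817439]
t1.0 pos [0.436  0.3201 0.1509] heading 134.34 w 0.600 shift [-0.003  -0.0014  0.0569] turn 0.04
```

View pics/t2.png

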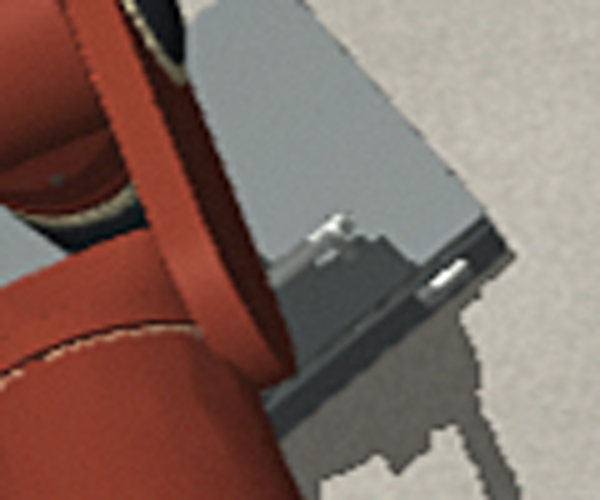

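```bash
python3 - <<'E'
from h import *
print("init tcp scene800",proj("scene",[.2764,.5598,.1982])*1.5625,"and z+.03",proj("scene",[.2764,.5598,.2282])*1.5625)
f=cv2.imread("pics/raw_scene0.png")[30:90,270:330];a=cv2.imread("pics/raw_s1.png")[85:160,275:345]
cv2.imwrite("pics/cmp.png",np.hstack([cv2.resize(f,(400,400)),cv2.resize(a,(373,400))]))
for n,p in(("scene0",[.2764,.5598,.1982]),):
    for d in(-.0425,.0425):
        q=np.array(p)+[d*.443,d*.897,.013];print((proj("scene",q)-[270,30])*400/60)
for d in(-.025,.025):
    q=np.array([.4357,.3184,.152])+[d*.716,d*.698,0];print((proj("scene",q)-[275,85])*400/75)
E
```

```text
init tcp scene800 [464.45718257 137.353678  ] and z+.03 [465.50208743 126.38781594]
[127.60081217 379.31840474]
[238.26398783 352.83804907]
[122.83189808 258.98751099]
[193.54033637 252.44966166]
```

View pics/cmp.png

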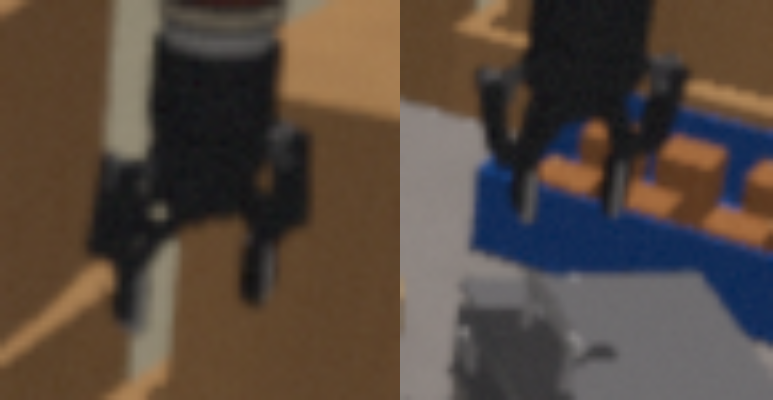

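```bash
python3 - <<'E'
from h import *
S=1.5625
print("mat corners pred",[ (proj("scene",[.4406+a,-.1458+b,.003])*S).round() for a,b in((-.06,.14),(.06,.14),(.06,-.14),(-.06,-.14))])
print("gate bar top",(proj("scene",[.62,-.102,.078])*S).round(),"base origin",(proj("scene",[0,0,0])*S).round())
print("lid corners",[((proj("scene",p)-[275,125])*8).round() for p in([.6245,.3434,.063],[.4702,.500,.063],[.4906,.2142,.075],[.338,.3709,.075],[.485,.2093,0],[.3335,.3654,0])])
p=manip.state();print(p["tool_pos"],p["time"])
# scan of tip height consistent w/ both? top view of initial
print("init tips top800",[(proj("top",[.2764+d*.443,.5598+d*.897,z])*S).round() for d in(-.05,.05) for z in(.198,.23)])
E
```

```text
mat corners pred [array([378., 326.]), array([426., 347.]), array([343., 444.]), array([289., 413.])]
gate bar top [459. 375.] base origin [249. 267.]
lid corners [array([620., 334.]), array([440.,  87.]), array([226., 355.]), array([ 91., 100.]), array([193., 491.]), array([ 67., 229.])]
[0.43597372 0.32049582 0.15123932] 1.0833
init tips top800 [array([ 34., 381.]), array([ 22., 379.]), array([-24., 346.]), array([-38., 343.])]
```

jog_arm([
  [-0.002,-0.001,0.03,0],
  [-0.003,-0.002,0.057,0],
  [-0.003,-0.002,0.057,0],
  [-0.003,-0.002,0.057,0],
])

```text
time: 1.42
tool_pos: [0.4353, 0.3162, 0.0925]
tool_rot: [-0.001, 0.387, 0.922, -0.001]
contact_force: [0.3, 0.3, 0.4]
gripper_width: 0.604
```

```bash
python3 - <<'E'
from h import *
f=grab("scene","s3")
go([.437,.317,.094],np.radians(134.3));print(manip.state()["contact_force"])
cv2.imwrite("pics/s3.png",cv2.resize(f[95:165,270:350],None,fx=7,fy=7,interpolation=cv2.INTER_CUBIC))
E
```

```text
t1.5 pos [0.4367 0.3168 0.0944] heading 134.39 w 0.599 shift [-0.0001  0.0004  0.0004] turn 0.09
[-0.00780789  0.9105459   0.60431004]
```

View pics/s3.png

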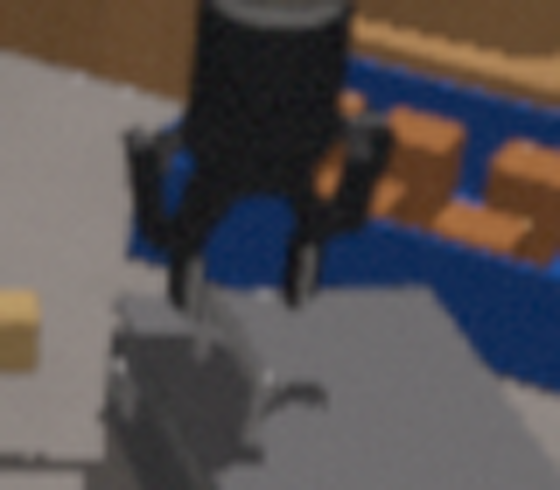

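jog_arm([
  [0,0,0,0],
  [0,0,0,0],
  [0,0,0,0],
  [0,0,0,0],
  [0,0,0,0],
], fingers=0.0)

```text
time: 1.88
tool_pos: [0.4371, 0.316, 0.094]
tool_rot: [0.0, 0.388, 0.922, 0.0]
contact_force: [-0.0, -1.2, -0.0]
gripper_width: -0.001
```

jog_arm([
  [0,0,0.005,0],
  [0,0,0.01,0],
  [0,0,0.01,0],
])

```text
time: 2.13
tool_pos: [0.4359, 0.3152, 0.0817]
tool_rot: [-0.001, 0.388, 0.922, -0.001]
contact_force: [-0.6, -0.5, -0.3]
gripper_width: -0.001
```

jog_arm([
  [0,0,0.003,0],
  [0,0,0.006,0],
  [0,0,0.006,0],
])

```text
time: 2.38
tool_pos: [0.4363, 0.3155, 0.0764]
tool_rot: [-0.0, 0.388, 0.922, -0.0]
contact_force: [0.0, 0.0, 0.1]
gripper_width: 0.001
```

jog_arm([
  [0,0,0.003,0],
  [0,0,0.005,0],
  [0,0,0.005,0],
])

```text
time: 2.63
tool_pos: [0.4367, 0.3158, 0.0721]
tool_rot: [-0.0, 0.388, 0.922, -0.0]
contact_force: [0.6, 0.0, 0.0]
gripper_width: -0.002
```

```bash
python3 - <<'E'
from h import *
f=grab("scene","s4");g=grab("top","t4")
go([.437,.317,.094],np.radians(134.3));print(manip.state()["contact_force"])
cv2.imwrite("pics/s4.png",np.hstack([cv2.resize(f[100:165,275:340],(390,390),interpolation=cv2.INTER_CUBIC),cv2.resize(g[140:210,95:165],(390,390),interpolation=cv2.INTER_CUBIC)]))
E
```

```text
t2.7 pos [0.4367 0.3158 0.0722] heading 134.31 w -0.003 shift [ 0.0007  0.001  -0.0218] turn 0.01
[-0.60726934  0.64536379  0.2480432 ]
```

View pics/s4.png

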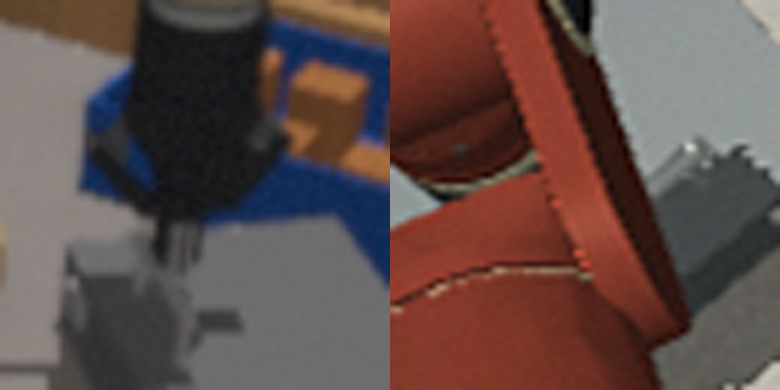

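```bash
python3 - <<'E'
from h import *
f=cv2.imread("pics/raw_top0.png")[225:255,:24]
print((f.max(2)//10))
def tri(a,b):
    (o1,d1),(o2,d2)=ray("top",*a),ray("scene",*b)
    t=np.linalg.lstsq(np.stack([d1,-d2],1),o2-o1,rcond=None)[0]
    p,q=o1+d1*t[0],o2+d2*t[1];print("tri",((p+q)/2).round(4),"gap",np.linalg.norm(p-q).round(4))
for u in (9,11): tri((u,243),(289.2,78.3))
print("expected finger tip",np.array([.2764,.5598,.211])-.05*np.array([.443,.897,0]))
for z in(.07,.09,.1,.11,.13): print(z,onz("scene",305,145,z))
print(manip.state()["joint_pos"])
E
```

```text
[[ 6  6  6  6  6  6  7  5  8 18 21 20 20 20 20 21 17 19 22 20 20 20 20 21]
 [ 6  6  6  6  6  6  7  7  9 17 21 20 20 20 20 21 15 11 12 18 21 21 20 20]
 [ 6  6  6  6  6  6  6  8  9 17 21 20 20 20 20 21 15  9  9 18 22 21 20 21]
 [ 6  6  6  6  6  6  5  7  8 17 21 20 20 20 20 21 14 11 10 11 19 22 22 22]
 [ 7  6  6  6  6  6  5  8 17 21 20 20 20 20 20 21 13 11 11 10 12 13 21 24]
 [ 7  8  7  7  7  7  5  8 18 21 20 20 20 20 20 21 17 14  9  6  8  8 11 13]
 [ 8  8  7  6  7  7  8  8 17 21 20 20 20 20 20 20 20 20 20 20 20 17 15  9]
 [20 21 15  8  8  8  8  7 17 21 20 20 20 20 20 20 20 20 21 21 21 21 21 20]
 [20 22 21 20 20 20 20 19 20 20 20 20 20 20 20 20 20 20 20 20 20 20 21 21]
 [ 8 15 18 21 23 22 22 22 21 21 20 20 20 20 20 20 20 20 20 20 20 20 20 20]
 [ 2  4  6  7 11 11 13 16 20 22 21 21 20 20 20 20 20 20 20 20 20 20 20 20]
 [ 1  2  1  1  1  4  6  7  8  9 10 18 22 21 20 20 20 20 20 20 20 20 20 20]
 [ 1  1  1  1  1  3  6  8  7  7  6  8 13 19 21 20 20 20 20 20 20 20 20 20]
 [ 1  1  1  1  1  2  4  5  5  7  7  7  7 14 19 20 20 20 20 20 20 20 20 20]
 [ 1  2  1  1  1  1  1  1  2  3  3  4  6 17 21 20 
[... 870 characters left out ...]
16 16 16 16 16 15 15 16 16 16 15 15 16 16 16 16 15 16]
 [16 16 15 16 15 16 16 15 15 16 16 16 16 16 16 16 16 15 16 16 16 15 15 15]
 [16 16 16 16 16 16 16 16 16 16 16 16 16 16 15 15 15 15 16 16 15 16 16 16]
 [16 16 16 16 16 16 15 15 15 16 16 16 15 15 15 16 16 15 16 16 16 16 16 16]]
tri [0.2541 0.5184 0.2467] gap 0.0044
tri [0.2551 0.5143 0.2479] gap 0.0065
expected finger tip [0.25425 0.51495 0.211  ]
0.07 [0.42136107 0.36937606 0.07      ]
0.09 [0.43397783 0.33913129 0.09      ]
0.1 [0.44028621 0.3240089  0.1       ]
0.11 [0.44659459 0.30888652 0.11      ]
0.13 [0.45921135 0.27864175 0.13      ]
[ 4.87905159e-01 -3.80519170e-02  1.92460631e+00  1.01712306e-04
  1.25495948e+00 -2.85467776e-01]
```

jog_arm([
  [0,0,0.003,0],
  [0,0,0.005,0],
  [0,0,0.005,0],
])

```text
time: 2.98
tool_pos: [0.4372, 0.3161, 0.0715]
tool_rot: [-0.0, 0.388, 0.922, -0.0]
contact_force: [-10.0, -5.3, 20.6]
gripper_width: -0.002
```

jog_arm([
  [0,0,0.002,0],
  [0,0,0.004,0],
  [0,0,0.004,0],
])

```text
time: 3.23
tool_pos: [0.4374, 0.3162, 0.0711]
tool_rot: [-0.0, 0.388, 0.922, -0.001]
contact_force: [-18.1, -10.7, 38.7]
gripper_width: -0.001
```

jog_arm([
  [0,0,-0.03,0],
  [0,0,-0.04,0],
  [0,0,-0.04,0],
  [0,0,-0.04,0],
], fingers=0.55)

```text
time: 3.57
tool_pos: [0.437, 0.3159, 0.1034]
tool_rot: [0.0, 0.388, 0.922, 0.0]
contact_force: [0.0, 0.5, -0.4]
gripper_width: 0.549
```

jog_arm([
  [0,0,0.02,0],
  [0,0,0.04,0],
  [0,0,0.05,0],
  [0,0,0.05,0],
])

```text
time: 3.9
tool_pos: [0.4333, 0.3139, 0.0482]
tool_rot: [-0.003, 0.388, 0.922, -0.004]
contact_force: [-0.3, -0.2, 0.1]
gripper_width: 0.548
```

jog_arm([
  [0,0,0,0],
  [0,0,0,0],
  [0,0,0,0],
  [0,0,0,0],
], fingers=0.0)

```text
time: 4.23
tool_pos: [0.4327, 0.3118, 0.0538]
tool_rot: [-0.003, 0.388, 0.922, -0.007]
contact_force: [-14.8, -15.0, 14.4]
gripper_width: 0.105
```

```bash
python3 - <<'E'
from h import *
f=grab("scene","s5")
go([.437,.317,.094],np.radians(134.3));print(manip.state()["contact_force"])
cv2.imwrite("pics/s5.png",cv2.resize(f[100:165,265:345],None,fx=7,fy=7,interpolation=cv2.INTER_CUBIC))
E
```

```text
t4.3 pos [0.4328 0.3118 0.0538] heading 134.36 w 0.101 shift [ 0.0008  0.0067 -0.0402] turn 0.06
[-13.82609792 -14.98979079  13.77354942]
```

jog_arm([
  [0,-0.005,-0.002,0],
  [0,-0.003,-0.009,0],
  [0,0.0,-0.018,0],
  [0,0.003,-0.025,0],
  [0,0.007,-0.033,0],
])

```text
time: 4.7
tool_pos: [0.4416, 0.3204, 0.0865]
tool_rot: [-0.0, 0.388, 0.922, -0.001]
contact_force: [2.8, -0.3, -5.5]
gripper_width: 0.098
```

jog_arm([
  [0,0,0,0],
  [0,0,0,0],
])

```text
time: 4.87
tool_pos: [0.4421, 0.3208, 0.0877]
tool_rot: [0.0, 0.388, 0.922, 0.0]
contact_force: [-2.2, -2.4, 0.9]
gripper_width: 0.102
```

jog_arm([
  [0,0.0082,-0.0145,0],
  [0,0.0177,-0.028,0],
  [0,0.0285,-0.0405,0],
  [0,0.0405,-0.0519,0],
  [0,0.0536,-0.0621,0],
])

```text
time: 5.28
tool_pos: [0.4784, 0.3563, 0.1491]
tool_rot: [-0.001, 0.388, 0.922, -0.004]
contact_force: [-5.3, -5.9, 3.4]
gripper_width: 0.095
```

jog_arm([
  [0,0.0141,-0.0088,0],
  [0,0.0289,-0.016,0],
  [0,0.0444,-0.0218,0],
  [0,0.0604,-0.0261,0],
  [0,0.0604,-0.0261,0],
])

```text
time: 5.7
tool_pos: [0.5261, 0.4028, 0.1797]
tool_rot: [0.002, 0.388, 0.922, 0.003]
contact_force: [-1.6, 0.4, 10.0]
gripper_width: 0.098
```

jog_arm([
  [0,0.0164,-0.0026,0],
  [0,0.0329,-0.0036,0],
  [0,0.0495,-0.0029,0],
  [0,0.0495,-0.0029,0],
])

```text
time: 6.03
tool_pos: [0.5619, 0.4378, 0.1818]
tool_rot: [0.002, 0.388, 0.922, 0.004]
contact_force: [0.7, 1.0, 6.5]
gripper_width: 0.094
```

jog_arm([
  [0,0,0,0],
  [0,0,0,0],
  [0,0,-0.03,0],
  [0,0,-0.07,0],
  [0,0,-0.1,0],
], fingers=0.32)

```text
time: 6.45
tool_pos: [0.5584, 0.4346, 0.2785]
tool_rot: [-0.0, 0.388, 0.922, -0.0]
contact_force: [0.5, 0.7, 1.3]
gripper_width: 0.321
```

jog_arm([
  [0,-0.03,-0.02,0],
  [0,-0.07,-0.02,0],
  [0,-0.11,-0.02,0],
  [0,-0.15,-0.02,0],
  [0,-0.18,-0.02,0],
], fingers=0.0)

```text
time: 6.87
tool_pos: [0.4278, 0.3075, 0.297]
tool_rot: [-0.0, 0.388, 0.922, -0.0]
contact_force: [-0.7, -0.8, -0.4]
gripper_width: -0.001
```

```bash
python3 - <<'E'
from h import *
go([.437,.317,.094],np.radians(134.3))
f=grab("scene","s6");g=grab("top","t6")
a=cv2.resize(f[50:210,240:400],(600,600))[:,:400];b=cv2.resize(g[90:250,40:250],(400,305))
c=np.zeros((600,400,3),np.uint8);c[:305]=b;cv2.imwrite("pics/s6.png",np.hstack([a,c]))
E
```

```text
t6.9 pos [0.4278 0.3075 0.297 ] heading 134.31 w -0.001 shift [0.0004 0.0133 0.203 ] turn 0.01
```

View pics/s6.png

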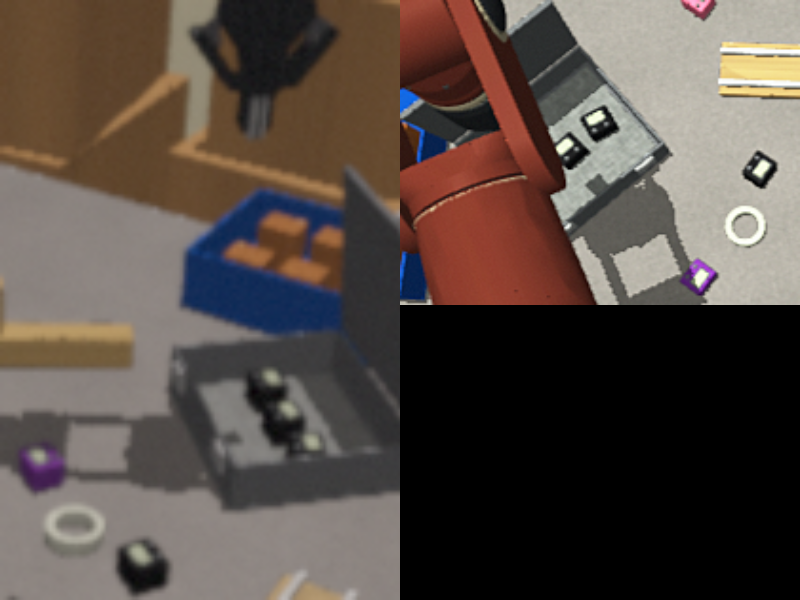

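jog_arm([
  [0,0.02,0.04,0],
  [0,0.04,0.08,0],
  [0,0.06,0.12,0],
  [0,0.08,0.139,0],
  [0,0.1,0.139,0],
])

```text
time: 7.38
tool_pos: [0.4982, 0.3775, 0.149]
tool_rot: [-0.004, 0.388, 0.922, -0.005]
contact_force: [-1.6, -1.1, 0.5]
gripper_width: -0.0
```

jog_arm([
  [0,0.012,0,0],
  [0,0.024,0,0],
  [0,0.036,0,0],
  [0,0.048,0,0],
  [0,0.06,0,0],
])

```text
time: 7.8
tool_pos: [0.5447, 0.4214, 0.1573]
tool_rot: [-0.0, 0.388, 0.922, -0.001]
contact_force: [-1.1, -1.5, 1.2]
gripper_width: 0.001
```

jog_arm([
  [0,0.008,0,0],
  [0,0.016,0,0],
  [0,0.02,0,0],
  [0,0.02,0,0],
])

```text
time: 8.13
tool_pos: [0.5592, 0.4354, 0.1581]
tool_rot: [0.0, 0.388, 0.922, 0.0]
contact_force: [0.2, -0.2, -0.0]
gripper_width: 0.002
```

jog_arm([
  [0,0.006,0,0],
  [0,0.012,0,0],
  [0,0.012,0,0],
])

```text
time: 8.38
tool_pos: [0.5679, 0.4438, 0.1586]
tool_rot: [0.0, 0.388, 0.922, 0.0]
contact_force: [0.5, -0.1, -0.1]
gripper_width: -0.004
```

jog_arm([
  [0,0.005,0,0],
  [0,0.01,0,0],
  [0,0.01,0,0],
])

```text
time: 8.63
tool_pos: [0.5732, 0.449, 0.159]
tool_rot: [-0.001, 0.388, 0.922, -0.003]
contact_force: [-8.9, -7.2, 5.5]
gripper_width: -0.001
```

```bash
python3 - <<'E'
from h import *
go([.437,.317,.094],np.radians(134.3))
f=grab("scene","s7")
cv2.imwrite("pics/s7.png",cv2.resize(f[50:210,260:420],(600,600)))
E
```

```text
t8.6 pos [0.5732 0.449  0.159 ] heading 134.31 w -0.001 shift [ 0.0007 -0.1897  0.065 ] turn 0.01
```

View pics/s7.png

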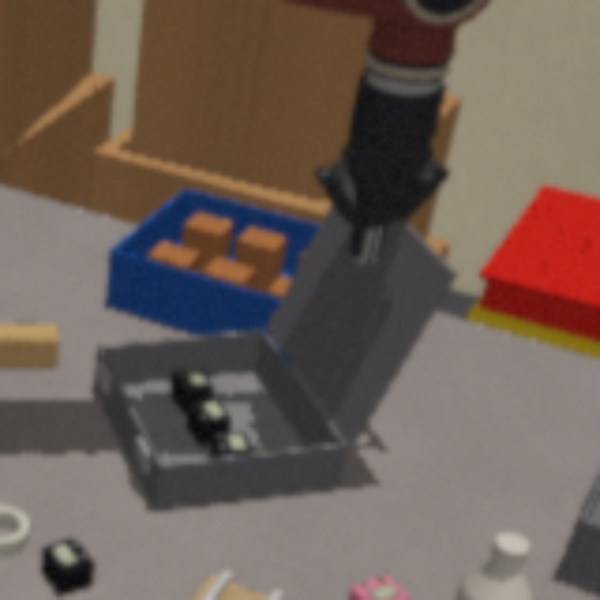

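jog_arm([
  [0,0.004,0,0],
  [0,0.007,0,0],
  [0,0.007,0,0],
  [0,0.007,0,0],
])

```text
time: 9.02
tool_pos: [0.5736, 0.4493, 0.1595]
tool_rot: [-0.005, 0.388, 0.921, -0.01]
contact_force: [-26.7, -24.3, 16.0]
gripper_width: -0.001
```

jog_arm([
  [0,0.003,0,0],
  [0,0.005,0,0],
  [0,0.005,0,0],
  [0,0.005,0,0],
])

```text
time: 9.35
tool_pos: [0.5734, 0.4492, 0.1598]
tool_rot: [-0.007, 0.388, 0.921, -0.016]
contact_force: [-41.4, -38.3, 24.0]
gripper_width: 0.002
```

jog_arm([
  [0,-0.03,0,0],
  [0,-0.06,-0.01,0],
  [0,-0.09,-0.04,0],
  [0,-0.12,-0.07,0],
  [0,-0.15,-0.09,0],
])

```text
time: 9.77
tool_pos: [0.4755, 0.3535, 0.251]
tool_rot: [0.001, 0.388, 0.922, 0.001]
contact_force: [0.1, -0.6, 1.5]
gripper_width: -0.001
```

jog_arm([
  [-0.03,-0.03,0,0],
  [-0.055,-0.055,0,0],
  [-0.08,-0.08,0,0],
  [-0.11,-0.11,0,0],
  [-0.14,-0.14,0,0],
])

```text
time: 10.18
tool_pos: [0.4733, 0.1561, 0.249]
tool_rot: [0.001, 0.388, 0.922, 0.0]
contact_force: [0.9, 0.4, 0.6]
gripper_width: -0.002
```

```bash
cat >> h.py <<'E'
def displays(g,roi,z,amin=6,amax=80):
    """pale display blobs ringed by black, top view; roi x0,y0,x1,y1"""
    x0,y0,x1,y1=roi;hsv=cv2.cvtColor(g,cv2.COLOR_BGR2HSV)
    dark=cv2.morphologyEx(((hsv[:,:,2]<60)*255).astype(np.uint8),cv2.MORPH_CLOSE,np.ones((9,9),np.uint8))
    dm=np.zeros_like(dark);dm[y0:y1,x0:x1]=dark[y0:y1,x0:x1]
    for c in cv2.findContours(dm,cv2.RETR_EXTERNAL,cv2.CHAIN_APPROX_NONE)[0]:
        A=cv2.contourArea(c)
        if A<80: continue
        r=cv2.minAreaRect(c);P=np.array([onz("top",u,v,z)[:2] for u,v in cv2.boxPoints(r)]);e=P[1]-P[0];f=P[2]-P[1]
        print("dark A%d"%A,P.mean(0).round(4),"%.3f@%.1f %.3f@%.1f"%(np.hypot(*e),np.degrees(np.arctan2(e[1],e[0])),np.hypot(*f),np.degrees(np.arctan2(f[1],f[0]))),np.round(r[0],1))
    m=((hsv[:,:,2]>170)&(dark>0)).astype(np.uint8)*255;k=np.zeros_like(m);k[y0:y1,x0:x1]=m[y0:y1,x0:x1]
    for c in cv2.findContours(k,cv2.RETR_EXTERNAL,cv2.CHAIN_APPROX_NONE)[0]:
        if cv2.contourArea(c)<amin or cv2.contourArea(c)>amax: continue
        r=cv2.minAreaRect(c);P=np.array([onz("top",u,v,z)[:2] for u,v in cv2.boxPoints(r)]);e=P[1]-P[0];f=P[2]-P[1]
        print("disp",P.mean(0).round(4),"%.3f@%.1f %.3f@%.1f"%(np.hypot(*e),np.degrees(np.arctan2(e[1],e[0])),np.hypot(*f),np.degrees(np.arctan2(f[1],f[0]))),np.round(r[0],1))
E
python3 - <<'E'
from h import *
go([.437,.317,.25])
g=grab("top","t8");f=grab("scene","s8")
displays(g,(60,90,190,225),.035);print("bench");displays(g,(215,160,245,195),.03)
cv2.imwrite("pics/t8.png",np.hstack([cv2.resize(g[90:230,60:250],(543,400),interpolation=cv2.INTER_CUBIC),cv2.resize(f[60:200,270:360],(257,400))]))
E
```

```text
t10.2 pos [0.4733 0.1561 0.249 ] heading 134.38 w -0.002 shift [ 0.1404  0.0866 -0.001 ] turn 0.00
dark A819 [0.4567 0.3744] 0.160@-45.4 0.205@-137.6 [117.7 175.1]
dark A1478 [0.5779 0.2688] 0.159@-82.5 0.263@-171.6 [161.6 134.1]
disp [0.4115 0.4145] 0.022@-39.2 0.035@-130.7 [100.5 190.5]
disp [0.4407 0.3994] 0.024@-39.2 0.014@-131.0 [107.5 180. ]
disp [0.4554 0.3711] 0.016@-46.0 0.022@-137.1 [118.8 175.1]
bench
dark A190 [0.4632 0.0869] 0.046@-29.4 0.048@-121.3 [226.2 178.3]
```

View pics/t8.png

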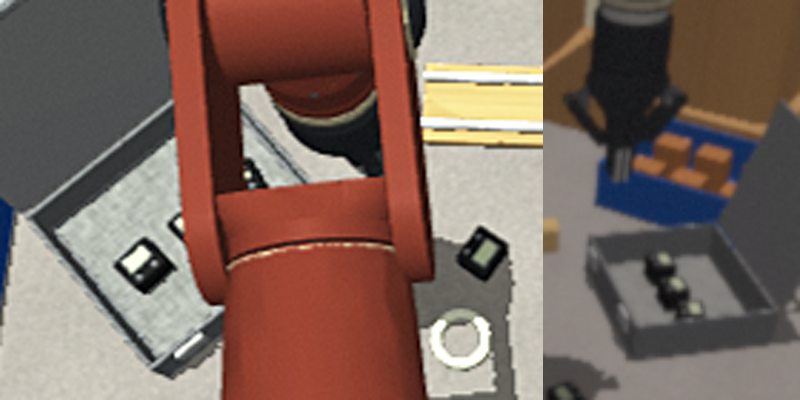

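```bash
python3 - <<'E'
from h import *
for n,px,s in(("s4",(305,145),(.4367,.3158,.0722)),("s6",(308.8,84.7),(.4278,.3075,.297)),("s7",(357.3,118),(.5732,.449,.159)),("s8",(297.4,123),(.4733,.1561,.249)),("s1",(307.5,125),(.4357,.3184,.152))):
    q=proj("scene",s);print(n,"pred",q.round(1),"obs",px,"diff",np.round(np.array(px)-q,1))
# where is s8 gripper? refine by dumping darkness columns
E
```

```text
s4 pred [302.4 152. ] obs (305, 145) diff [ 2.6 -7. ]
s6 pred [305.7  95.4] obs (308.8, 84.7) diff [  3.1 -10.7]
s7 pred [354.3 127.1] obs (357.3, 118) diff [ 3.  -9.1]
s8 pred [295.5 130.8] obs (297.4, 123) diff [ 1.9 -7.8]
s1 pred [304.7 132.9] obs (307.5, 125) diff [ 2.8 -7.9]
```

```bash
python3 -c "
from h import *
go([.525,.04,.03],np.radians(150.5))"
```

```text
t10.3 pos [0.474  0.1529 0.249 ] heading 133.93 w -0.002 shift [-0.1167 -0.0416  0.219 ] turn -16.57
```

jog_arm([
  [-0.04,-0.014,0.02,-6],
  [-0.08,-0.028,0.04,-12],
  [-0.117,-0.042,0.07,-16.5],
  [-0.117,-0.042,0.1,-16.5],
  [-0.117,-0.042,0.14,-16.5],
])

```text
time: 10.7
tool_pos: [0.5284, 0.0419, 0.1096]
tool_rot: [0.003, 0.254, 0.967, 0.0]
contact_force: [-0.2, -0.1, -1.0]
gripper_width: -0.0
```

jog_arm([
  [0,0,0.04,0],
  [0,0,0.075,0],
  [0,0,0.09,0],
  [0,0,0.095,0],
  [0,0,0.1,0],
])

```text
time: 11.12
tool_pos: [0.5251, 0.0448, 0.0079]
tool_rot: [-0.0, 0.252, 0.968, 0.0]
contact_force: [0.4, 0.1, 0.3]
gripper_width: -0.001
```

jog_arm([
  [0,0,0.003,0],
  [0,0,0.006,0],
  [0,0,0.006,0],
])

```text
time: 11.37
tool_pos: [0.5262, 0.0444, 0.0036]
tool_rot: [0.001, 0.252, 0.968, 0.0]
contact_force: [0.1, 0.5, 0.5]
gripper_width: 0.001
```

jog_arm([
  [0,0,0.004,0],
  [0,0,0.008,0],
  [0,0,0.008,0],
])

```text
time: 11.62
tool_pos: [0.5247, 0.0443, -0.006]
tool_rot: [-0.0, 0.252, 0.968, -0.0]
contact_force: [-0.6, -0.1, -0.1]
gripper_width: -0.002
```

jog_arm([
  [0,0,0.004,0],
  [0,0,0.008,0],
  [0,0,0.008,0],
])

```text
time: 11.87
tool_pos: [0.5242, 0.0444, -0.0146]
tool_rot: [-0.001, 0.252, 0.968, -0.0]
contact_force: [-0.3, -0.1, -0.5]
gripper_width: 0.001
```

jog_arm([
  [0,0,0.003,0],
  [0,0,0.005,0],
  [0,0,0.005,0],
])

```text
time: 12.12
tool_pos: [0.5246, 0.0443, -0.0192]
tool_rot: [-0.0, 0.252, 0.968, -0.0]
contact_force: [-0.4, 0.3, -0.0]
gripper_width: -0.003
```

Confirmed: the true tips sit above the reported TCP, because it reads below the bench with no contact. I'll keep creeping down.

jog_arm([
  [0,0,0.003,0],
  [0,0,0.006,0],
  [0,0,0.006,0],
])

```text
time: 12.37
tool_pos: [0.5245, 0.0443, -0.0253]
tool_rot: [-0.001, 0.252, 0.968, -0.0]
contact_force: [-0.3, 0.2, 0.0]
gripper_width: -0.005
```

jog_arm([
  [0,0,0.002,0],
  [0,0,0.004,0],
  [0,0,0.004,0],
])

```text
time: 12.62
tool_pos: [0.5247, 0.0443, -0.029]
tool_rot: [-0.0, 0.252, 0.968, -0.0]
contact_force: [-0.7, 0.1, 0.0]
gripper_width: 0.002
```

jog_arm([
  [0,0,0.002,0],
  [0,0,0.004,0],
  [0,0,0.004,0],
])

```text
time: 12.87
tool_pos: [0.5255, 0.0443, -0.0319]
tool_rot: [0.0, 0.252, 0.968, 0.0]
contact_force: [-1.5, -0.7, 5.3]
gripper_width: 0.002
```

jog_arm([
  [0,0,-0.04,0],
  [0,0,-0.075,0],
  [0,0,-0.075,0],
  [0,0,-0.075,0],
], fingers=0.75)

```text
time: 13.2
tool_pos: [0.5276, 0.0442, 0.0455]
tool_rot: [0.003, 0.252, 0.968, 0.001]
contact_force: [-0.3, -0.4, -1.0]
gripper_width: 0.565
```

```bash
python3 - <<'E'
from h import *
g=grab("top");displays(g,(210,155,250,200),.03)
go([.458,.070,-.019],np.radians(150.5))
E
```

```text
t13.2 pos [0.5257 0.0443 0.0432] heading 150.81 w 0.648 shift [ 0.0717 -0.0106  0.0622] turn 0.31
```

jog_arm([
  [0.036,-0.005,0,0],
  [0.0717,-0.0106,0,0],
  [0.0717,-0.0106,0.02,0],
  [0.0717,-0.0106,0.04,0],
  [0.0717,-0.0106,0.052,0],
])

```text
time: 13.67
tool_pos: [0.456, 0.0721, -0.0103]
tool_rot: [-0.002, 0.252, 0.968, 0.002]
contact_force: [-20.3, 19.4, 77.1]
gripper_width: 0.748
```

jog_arm([
  [0,0,0.01,0],
  [0,0,0.01,0],
])

```text
time: 13.83
tool_pos: [0.4642, 0.0772, -0.0129]
tool_rot: [0.004, 0.253, 0.967, 0.009]
contact_force: [-3.3, 22.3, 33.0]
gripper_width: 0.753
```

jog_arm([
  [0,0,0,0],
  [0,0,0,0],
  [0,0,0,0],
  [0,0,0,0],
  [0,0,0,0],
], fingers=0.0)

```text
time: 14.25
tool_pos: [0.4737, 0.075, -0.0023]
tool_rot: [0.012, 0.252, 0.968, 0.009]
contact_force: [-13.7, 14.1, 77.0]
gripper_width: 0.245
```

```bash
python3 - <<'E'
from h import *
go([.458,.070,-.019],np.radians(150.5));print(manip.state()["contact_force"])
f=grab("scene","s9");cv2.imwrite("pics/s9.png",cv2.resize(f[120:220,240:340],(600,600),interpolation=cv2.INTER_CUBIC))
E
```

```text
t14.2 pos [ 0.4737  0.075  -0.0023] heading 150.76 w 0.245 shift [ 0.0113 -0.012   0.0167] turn 0.26
[-13.74509459  14.08472534  77.03563009]
```

View pics/s9.png

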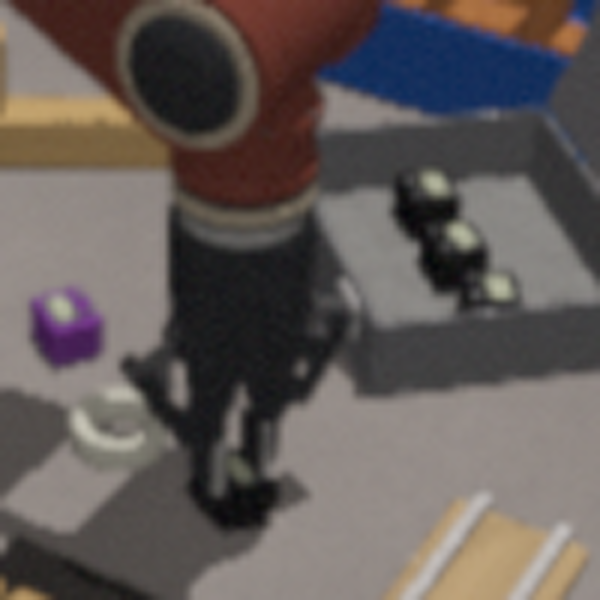

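jog_arm([
  [0,0,-0.03,0],
  [0,0,-0.07,0],
  [0,0,-0.1,0],
  [0,0,-0.1,0],
], fingers=0.9)

```text
time: 14.63
tool_pos: [0.4613, 0.0702, 0.0863]
tool_rot: [0.005, 0.252, 0.968, 0.001]
contact_force: [0.6, -1.1, 0.4]
gripper_width: 0.802
```

jog_arm([
  [-0.04,0,0,0],
  [-0.08,0,0,0],
  [-0.12,0,0,0],
  [-0.15,0,0,0],
  [-0.15,0,0,0],
])

```text
time: 15.05
tool_pos: [0.5908, -0.0059, 0.0778]
tool_rot: [-0.001, 0.253, 0.967, -0.0]
contact_force: [-0.3, -0.1, 0.4]
gripper_width: 0.901
```

```bash
python3 - <<'E'
from h import *
go([.458,.070,-.019],np.radians(150.5));print(manip.state()["contact_force"])
g=grab("top","t10");f=grab("scene","s10")
displays(g,(200,150,250,215),.03)
cv2.imwrite("pics/t10.png",np.hstack([cv2.resize(g[90:230,60:270],(500,333),interpolation=cv2.INTER_CUBIC),cv2.resize(f[140:220,240:312],(300,333),interpolation=cv2.INTER_CUBIC)]))
E
```

```text
t15.1 pos [ 0.5908 -0.0059  0.0778] heading 150.66 w 0.901 shift [0.1529 0.0011 0.0968] turn 0.16
[-0.29804127 -0.11074638  0.44819261]
```

```bash
python3 -c "
from h import *
go([.5,-.2,.15],np.radians(91))"
```

```text
t15.2 pos [ 0.5871 -0.0035  0.0775] heading 150.74 w 0.897 shift [-0.02   -0.214  -0.0725] turn 59.74
```

jog_arm([
  [-0.004,-0.03,-0.03,7],
  [-0.008,-0.07,-0.06,14],
  [-0.012,-0.11,-0.072,21],
  [-0.016,-0.15,-0.072,28],
  [-0.02,-0.19,-0.072,35],
])

```text
time: 15.57
tool_pos: [0.5142, -0.1736, 0.153]
tool_rot: [0.001, 0.533, 0.846, 0.0]
contact_force: [1.1, 0.3, -0.6]
gripper_width: 0.895
```

jog_arm([
  [0,0,0,7],
  [0,0,0,14],
  [0,0,0,21],
  [0,0,0,24.6],
  [0,0,0,24.6],
])

```text
time: 15.98
tool_pos: [0.5138, -0.1721, 0.1506]
tool_rot: [-0.001, 0.7, 0.714, -0.0]
contact_force: [-0.8, 0.3, -0.1]
gripper_width: 0.903
```

```bash
python3 - <<'E'
from h import *
go([.458,.070,.02],np.radians(91))
g=grab("top","t11");f=grab("scene","s11")
print("bench");displays(g,(200,150,250,215),.03);print("case");displays(g,(60,100,185,220),.035)
cv2.imwrite("pics/t11.png",np.hstack([cv2.resize(g[90:230,50:270],(550,350),interpolation=cv2.INTER_CUBIC),cv2.resize(f[160:220,250:293],(250,350),interpolation=cv2.INTER_CUBIC)]))
E
```

```text
t16.0 pos [ 0.5138 -0.1721  0.1506] heading 91.19 w 0.903 shift [ 0.2432 -0.0507  0.1306] turn 0.19
bench
dark A178 [0.4623 0.0711] 0.041@-29.6 0.036@-121.3 [232.1 178.9]
disp [0.4647 0.0693] 0.023@-29.7 0.014@-121.3 [232.8 178. ]
case
dark A173 [0.4073 0.2917] 0.124@-45.6 0.015@-136.8 [146.8 194.6]
dark A1481 [0.4745 0.3566] 0.211@-45.2 0.207@-137.8 [125.  169.1]
disp [0.413  0.4134] 0.023@-47.9 0.032@-138.4 [101. 190.]
disp [0.44 0.4 ] 0.022@-39.2 0.014@-131.0 [107.3 180.3]
disp [0.4544 0.3705] 0.017@-39.2 0.037@-131.1 [119.  175.5]
disp [0.4812 0.3562] 0.024@-39.3 0.014@-131.4 [125.5 166. ]
disp [0.4951 0.3283] 0.015@-39.3 0.028@-131.5 [136.5 161.5]
disp [0.5237 0.3159] 0.024@-58.8 0.013@-149.2 [142.2 151.4]
```

View pics/t11.png

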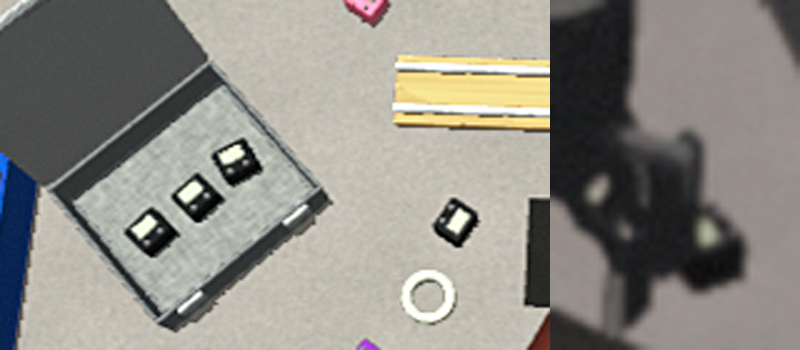

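```bash
python3 - <<'E'
from h import *
for z in(.225,.235,.243,.25): print(z,onz("top",12.6,240,z).round(4),onz("top",12.6,238,z).round(4))
# scene: difference between s10 and s11 to find fingertip pixels
f=cv2.imread("pics/raw_s11.png").astype(int);b=cv2.imread("pics/raw_s5.png").astype(int)
d=(abs(f-b).max(2)>30).astype(np.uint8)
p=proj("scene",[.5138,-.1721,.1506]);print("pred tcp px",p)
for sgn in(-1,1):
    q=proj("scene",np.array([.5138,-.1721,.1506])+[sgn*.0455,sgn*.001,.01]);print("finger",sgn,q)
u,v=p.astype(int)
c=f[v-28:v+14,u-20:u+24].max(2)//10
print(v-28,u-20);print("\n".join("".join("%3d"%k for k in r) for r in c))
E
```

```text
0.225 [0.2602 0.522  0.225 ] [0.2644 0.5226 0.225 ]
0.235 [0.2596 0.5166 0.235 ] [0.2638 0.5173 0.235 ]
0.243 [0.2592 0.5123 0.243 ] [0.2633 0.513  0.243 ]
0.25 [0.2588 0.5085 0.25  ] [0.2629 0.5092 0.25  ]
pred tcp px [247.45073597 221.20274004]
finger -1 [232.80238162 211.9976757 ]
finger 1 [262.69516213 225.08241861]
193 227
 14 11  5  4  5  5  3  2  2  3 10 14 15 15 15 15 15 15 14 14 13 11  8  5  3  3  3  3  4  9 14 14  8  3  2  3  2  3  5  6  3  2  2  3
 14 13  7  6  7  6  3  2  2  4  9 14 15 15 15 15 15 15 15 15 15 14 13 11  8  5  2  3  3  6 10  9  4  2  3  2  3  3  5  6  3  3  3  3
 14 13  9  7  8  6  3  2  2  3 10 14 15 15 15 15 15 15 15 15 15 15 14 14 12 10  4  3  3  3  5  4  3  2  3  3  2  3  4  4  3  3  2  3
 14 13  9  7  8  5  2  2  2  3 10 14 15 15 15 15 15 15 15 15 15 15 14 15 14 13  7  3  2  3  3  4  2  3  3  3  3  3  2  3  3  2  3  3
 14 13  9  7  8  6  2  2  2  3 10 14 15 15 15 15 15 15 15 15 15 14 14 15 15 14 11  5  3  3  3  4  3  3  4  5  3  2  3  2  2  2  3  2
 14 13  9  7  8  6  2  2  2  4  9 14 15 15 15 15 15 15 15 15 15 15 14 14 15 14 13  8  4  3  3  3  4  4  5
[... 4115 characters left out ...]
 4  4  4  4  4  4  4  4  6 10 13 15
  3  5  8 10 11 11 11 11 11 10 11 11 14 17 15 12 11 10 10 10  8  5  4  4  4  4  4  4  4  4  4  4  4  4  4  4  4  4  4  5  9 13 14 15
  6 11 15 14 12 11 11 11 11 11 11 11 13 14 12 11 11 10  9  8  5  4  4  4  4  4  4  4  4  4  4  4  4  4  4  4  4  4  5  8 12 15 15 15
 11 16 18 18 16 15 12 11 11 11 11 12 11 11 11 11 10 10  8  5  4  4  4  4  4  4  4  4  4  4  4  4  4  4  4  4  4  5  7 11 14 15 15 15
 16 18 19 19 19 18 15 12 11 11 12 11 10 10 11 10  9  8  5  4  4  4  4  4  4  4  4  4  4  4  4  4  4  4  4  4  5  7 11 14 15 15 15 15
 18 19 19 19 19 19 18 15 12 12 11 10 10 10 10 10  8  5  4  4  4  4  4  4  4  4  4  4  4  4  4  4  4  4  4  5  6 10 13 15 15 15 15 15
```

```bash
python3 - <<'E'
from h import *
p=np.array([.4737,.075,-.0023])
print("state+z",proj("scene",p+[0,0,.032]),"state",proj("scene",p),"clock top",proj("scene",[.4623,.0711,.03]),"before",proj("scene",[.462,.0807,.03]))
print("initial contact",proj("scene",[.456,.0721,.022]))
f=cv2.imread("pics/raw_s9.png")
c=f[188:212,264:296].max(2)//10
print(188,264);print("\n".join("".join("%3d"%k for k in r) for r in c))
E
```

```text
state+z [278.46232589 199.22367741] state [277.91764393 206.40564292] clock top [274.9087307  198.55507709] before [276.27018082 196.96738426]
initial contact [273.30940371 199.52980274]
188 264
  9  5  3  3  3  4  5  4  2  3  2  2  2  5  9 11  7  4  3  2  2  3  4  8 12 14 13 14 15 14 15 15
 10  8  5  3  2  2  3  3  2  2  3  2  3  6 11 12  6  2  2  2  3  3  6 11 14 14 14 14 15 14 15 14
 10 10  8  4  3  2  3  2  3  2  2  3  3  7 12 12  6  2  2  4  6  5  9 13 14 14 14 14 14 14 14 14
 10 11 10  8  6  3  2  2  2  2  2  2  3  7 12 12  6  2  2  5  7  6 10 14 14 14 14 14 14 14 14 14
 12 11 11 11 10  4  3  2  3  3  2  3  3  8 13 12  6  2  2  5  7  7 10 14 14 14 14 14 14 14 14 14
 12 11 11 12 12  8  3  3  2  2  2  3  6  9 12 12  6  2  2  5  7  7 10 14 14 14 14 14 14 14 14 14
 12 11 10 10 11  9  5  4  3  3  2  5  8  9 10  9  5  2  2  5  7  7 11 14 14 14 14 14 14 14 14 14
 11 11 10  8  8  8  7  5  3  2  3  6  8  8  7  6  2  2  2  5  8  8 12 14 14 14 14 14 14 14 14 14
 11 10  9  8  8  8  7  5  3  2  3  6  8  8  8  8  5  3  2  6  8 10 13 14 14 14 14 14 14 14 14 14
 10  8  8  8  8  7  7  5  3  2  
[... 722 characters left out ...]
 13 14 14 14 14 14 14
  8  8  8  8  8  8  8  8  7  6  3  2  1  1  2  1  1  1  1  2  5 10 12 13 14 14 14 14 14 14 14 14
  8  8  8  8  8  8  8  8  8  7  6  3  2  1  1  1  1  2  1  2  7 12 14 14 14 14 14 14 15 14 14 14
  8  8  8  8  8  8  8  8  8  8  7  6  3  2  2  2  2  3  4  4  8 12 15 15 14 14 14 14 14 14 14 14
  8  8  8  8  8  8  8  8  8  8  8  7  6  5  5  6  6  6  6  8 12 14 15 15 15 14 14 14 14 14 14 14
  8  8  8  8  8  8  8  8  8  8  8  8  8  7  7  8  8  8  8 11 14 14 14 14 14 14 14 14 14 14 14 14
  8  8  8  8  8  8  8  8  8  8  8  8  8  8  8  8  8  8 10 13 14 15 14 14 14 14 14 15 15 14 14 14
  8  8  8  8  8  8  8  8  8  8  8  8  8  8  8  8  9 10 13 14 14 14 14 14 14 14 14 14 15 14 14 14
```

```bash
python3 -c "
from h import *
go([.4625,.072,.05],np.radians(150.5))
g=cv2.imread('pics/raw_top0.png');print('tape',onz('top',220.8,208.6,.009))"
```

```text
t16.1 pos [ 0.5143 -0.1723  0.1511] heading 91.36 w 0.901 shift [ 0.2455 -0.046   0.1011] turn -59.14
tape [0.38408478 0.09729377 0.009     ]
```

jog_arm([
  [0.04,-0.008,0,-7],
  [0.08,-0.016,0,-14],
  [0.12,-0.024,0.02,-21],
  [0.16,-0.032,0.04,-28],
  [0.2,-0.04,0.06,-35],
], fingers=1.0)

```text
time: 16.5
tool_pos: [0.4724, 0.0177, 0.0967]
tool_rot: [0.0, 0.449, 0.894, 0.0]
contact_force: [-0.6, 0.7, 0.4]
gripper_width: 1.005
```

jog_arm([
  [0,0,0,-7],
  [0,0,0,-14],
  [0,0,0,-21],
  [0,0,0,-24.1],
  [0,0,0,-24.1],
])

```text
time: 16.92
tool_pos: [0.4726, 0.0164, 0.0967]
tool_rot: [-0.0, 0.255, 0.967, -0.0]
contact_force: [-1.1, 0.1, 0.4]
gripper_width: 0.995
```

```bash
python3 -c "
from h import *
go([.4623,.0711,-.020],np.radians(150.4))"
```

```text
t16.9 pos [0.4726 0.0164 0.0967] heading 150.49 w 0.995 shift [0.0359 0.0425 0.1167] turn 0.09
```

jog_arm([
  [0.018,0.021,0.02,0],
  [0.036,0.0425,0.05,0],
  [0.036,0.0425,0.08,0],
  [0.036,0.0425,0.095,0],
  [0.036,0.0425,0.095,0],
])

```text
time: 17.33
tool_pos: [0.4586, 0.0712, -0.0022]
tool_rot: [-0.004, 0.256, 0.967, -0.001]
contact_force: [-0.6, -0.5, 0.1]
gripper_width: 0.997
```

jog_arm([
  [0,0,0.008,0],
  [0,0,0.016,0],
  [0,0,0.021,0],
  [0,0,0.021,0],
])

```text
time: 17.67
tool_pos: [0.463, 0.0703, -0.019]
tool_rot: [-0.0, 0.256, 0.967, -0.0]
contact_force: [0.0, 0.2, 0.2]
gripper_width: 1.003
```

No contact on the way down. Closing.

jog_arm([
  [0,0,0,0],
  [0,0,0,0],
  [0,0,0,0],
  [0,0,0,0],
  [0,0,0,0],
], fingers=0.2)

```text
time: 18.08
tool_pos: [0.4642, 0.0706, -0.0175]
tool_rot: [0.001, 0.256, 0.967, 0.0]
contact_force: [1.2, 0.6, 0.4]
gripper_width: 0.381
```

jog_arm([
  [0,0,0,0],
  [0,0,0,0],
  [0,0,0,0],
])

```text
time: 18.33
tool_pos: [0.464, 0.0705, -0.0178]
tool_rot: [0.001, 0.256, 0.967, 0.0]
contact_force: [-0.3, 0.0, 4.8]
gripper_width: 0.384
```

jog_arm([
  [0,0,-0.02,0],
  [0,0,-0.05,0],
  [0,0,-0.09,7],
  [0,0,-0.1,14],
  [0,0,-0.1,21],
], fingers=0.0)

```text
time: 18.75
tool_pos: [0.4658, 0.0706, 0.0855]
tool_rot: [0.003, 0.431, 0.902, 0.002]
contact_force: [0.0, 0.1, -1.5]
gripper_width: 0.384
```

jog_arm([
  [0,0,0,7],
  [0,0,0,14],
  [0,0,0,21],
  [0,0,0,28],
  [0,0,0,35],
])

```text
time: 19.17
tool_pos: [0.4621, 0.0706, 0.0802]
tool_rot: [-0.001, 0.682, 0.731, -0.001]
contact_force: [0.1, 0.5, -0.7]
gripper_width: 0.386
```

```bash
python3 -c "
from h import *
go([.6193,-.064,.08],np.radians(91))"
```

```text
t19.2 pos [0.4621 0.0706 0.0802] heading 93.97 w 0.386 shift [-0.1451  0.1475  0.0002] turn 2.97
```

jog_arm([
  [-0.029,0.0295,0,3],
  [-0.058,0.059,0,3],
  [-0.087,0.0885,0,3],
  [-0.116,0.118,0,3],
  [-0.145,0.1475,0,3],
])

```text
time: 19.58
tool_pos: [0.6214, -0.0641, 0.0799]
tool_rot: [-0.001, 0.699, 0.715, -0.001]
contact_force: [0.0, 0.8, -0.7]
gripper_width: 0.382
```

jog_arm([
  [0,0,0,0],
  [0,0,0,0],
])

```text
time: 19.75
tool_pos: [0.6212, -0.0643, 0.0793]
tool_rot: [-0.001, 0.7, 0.714, -0.001]
contact_force: [-1.4, 0.3, -1.2]
gripper_width: 0.378
```

```bash
python3 - <<'E'
from h import *
go([.6193,-.064,.02],np.radians(91))
f=grab("scene","s12")
for nm,q in(("chan L rail top in",[.6393,-.05,.022]),("R",[.5993,-.05,.022]),("tcp+z",manip.state()["tool_pos"]+[0,0,.032])): print(nm,proj("scene",q))
cv2.imwrite("pics/s12.png",cv2.resize(f[170:250,250:330],(600,600),interpolation=cv2.INTER_CUBIC))
E
```

```text
t19.8 pos [ 0.6212 -0.0643  0.0793] heading 91.19 w 0.378 shift [ 0.0003 -0.0018  0.0593] turn 0.19
chan L rail top in [306.51451174 245.09149847]
R [294.3204327  239.49685901]
tcp+z [301.66777779 223.21131961]
```

jog_arm([
  [0,-0.0018,0.03,0.2],
  [0,-0.0018,0.055,0.2],
  [0,-0.0018,0.07,0.2],
  [0,-0.0018,0.07,0.2],
  [0,-0.0018,0.07,0.2],
])

```text
time: 20.22
tool_pos: [0.6174, -0.0617, 0.0103]
tool_rot: [-0.001, 0.7, 0.714, -0.001]
contact_force: [0.1, 0.3, 0.1]
gripper_width: 0.379
```

jog_arm([
  [0,0,0.003,0],
  [0,0,0.006,0],
  [0,0,0.006,0],
])

```text
time: 20.47
tool_pos: [0.6199, -0.0629, 0.0063]
tool_rot: [0.001, 0.7, 0.714, 0.0]
contact_force: [0.4, 0.2, -1.2]
gripper_width: 0.38
```

jog_arm([
  [0,0,0.003,0],
  [0,0,0.005,0],
  [0,0,0.005,0],
])

```text
time: 20.72
tool_pos: [0.6191, -0.063, 0.0]
tool_rot: [-0.0, 0.7, 0.714, -0.0]
contact_force: [-0.2, -0.1, -1.0]
gripper_width: 0.381
```

jog_arm([
  [0,0.003,0,0],
  [0,0.005,0,0],
  [0,0.005,0,0],
])

```text
time: 20.97
tool_pos: [0.623, -0.0628, -0.0001]
tool_rot: [-0.002, 0.7, 0.714, -0.001]
contact_force: [-4.3, -1.0, 1.0]
gripper_width: 0.38
```

jog_arm([
  [0,-0.005,0,0],
  [0,-0.01,0,0],
  [0,-0.01,0,0],
])

```text
time: 21.22
tool_pos: [0.6171, -0.0632, 0.0013]
tool_rot: [0.003, 0.7, 0.714, 0.003]
contact_force: [6.5, 1.1, -3.9]
gripper_width: 0.38
```

jog_arm([
  [0,0.0059,0,0],
  [0,0.0059,0.003,0],
  [0,0.0059,0.0045,0],
  [0,0.0059,0.0045,0],
])

```text
time: 21.55
tool_pos: [0.6194, -0.0628, -0.0051]
tool_rot: [-0.001, 0.7, 0.714, -0.001]
contact_force: [-0.2, 0.3, -1.5]
gripper_width: 0.377
```

jog_arm([
  [0,0,0,0],
  [0,0,0,0],
  [0,0,0,0],
  [0,0,-0.02,0],
  [0,0,-0.05,0],
], fingers=0.6)

```text
time: 21.97
tool_pos: [0.6169, -0.0623, 0.0423]
tool_rot: [-0.003, 0.7, 0.714, -0.002]
contact_force: [0.6, -0.1, -0.6]
gripper_width: 0.598
```

jog_arm([
  [0.04,0,-0.02,0],
  [0.08,0,-0.04,0],
  [0.12,0,-0.05,0],
  [0.16,0,-0.05,0],
  [0.2,0,-0.05,0],
])

```text
time: 22.38
tool_pos: [0.6174, 0.1367, 0.0982]
tool_rot: [0.001, 0.7, 0.714, 0.002]
contact_force: [0.2, -0.1, -0.2]
gripper_width: 0.601
```

```bash
python3 - <<'E'
from h import *
g=grab("top","t13");f=grab("scene","s13")
go([.44,.4,.05])
displays(g,(200,105,302,150),.042)
d=f[:,:,:].max(2)
c=d[225:262,283:312]//10;print("\n".join("".join("%3d"%k for k in r) for r in c))
print([proj("scene",[.62+a,-.063+b,z]).round(1) for a,b,z in((0,0,.042),(.017,-.02,.042),(.017,-.02,.012),(-.017,-.02,.042))])
E
```

```text
t22.5 pos [0.616  0.1404 0.0967] heading 91.48 w 0.597 shift [ 0.264  -0.1692  0.0467] turn 0.00
dark A166 [ 0.612  -0.0649] 0.035@-86.9 0.037@-178.1 [285.5 126.5]
disp [ 0.6149 -0.0661] 0.022@-86.9 0.014@-178.1 [286.  125.5]
 14 14 14 14 14 14 14 14 14 14 14 14 14 14 14 14 15 16 17 18 18 18 16 15 17 18 18 18 18
 14 14 14 14 14 14 14 14 14 14 14 14 14 14 14 15 16 17 17 18 18 17 15 16 18 18 18 18 18
 14 14 14 14 14 14 14 14 14 14 14 14 14 14 15 16 17 17 18 19 18 15 16 17 18 18 18 18 18
 14 14 14 14 14 14 14 14 14 14 14 14 14 14 16 17 18 18 18 18 16 14 17 18 18 18 18 18 18
 14 14 14 14 14 14 14 14 14 14 14 14 14 15 16 17 18 18 18 17 14 16 17 18 18 18 18 18 18
 14 14 14 14 14 14 14 14 14 14 14 14 14 16 17 17 18 18 18 15 15 17 18 18 18 18 18 18 18
 14 14 14 14 14 14 14 14 14 14 14 14 15 17 17 18 19 18 16 15 17 18 18 18 18 18 18 18 18
 14 14 14 14 14 14 14 14 14 14 14 16 17 17 18 18 18 16 14 16 18 18 18 18 18 18 18 18 18
 14 15 15 15 14 14 14 14 14 14 15 17 17 17 18 18 17 15 16 17 18 18 18 18 18 18 18 18 18
 15 17 17 17 15 14 14 14 14 14 16 17 18 18 18 18 15 15 17 18 18 18 18 18 18 18 18 
[... 1774 characters left out ...]
3 13 13 13 13 13 13 13 13 13 14 14 12 10 10 11 11 11 11 11 12 15 18 18 17 15 13
 13 13 13 13 13 14 14 13 13 13 13 14 14 13 11 10 10 11 11 11 11 11 13 16 18 18 15 12 13
 13 13 13 14 13 14 14 14 14 14 14 14 14 11 10 10 10 11 11 11 11 11 13 17 18 17 14 13 14
 13 13 14 13 14 14 14 14 13 14 15 14 13 11 10 10 10 11 11 11 11 11 14 17 17 15 13 14 14
 13 13 13 13 14 14 14 13 14 14 15 14 11 11 11 10 11 11 11 11 11 12 15 17 16 13 14 14 14
 13 13 13 14 13 14 14 14 14 15 14 12 11 11 11 11 11 11 11 11 11 13 16 17 14 13 14 14 14
 13 14 14 14 14 14 14 14 15 15 13 11 11 11 11 11 11 11 11 12 12 15 17 15 13 14 14 14 14
[array([299.2, 240.5]), array([301.4, 247.3]), array([300.3, 254.4]), array([290.7, 242.4])]
```

```bash
cat >> h.py <<'E'
def clocks(g,cs,z,thr=45):
    V=cv2.GaussianBlur(g,(3,3),0).max(2)
    for u,v in cs:
        u,v=int(u),int(v);m=np.zeros(V.shape,np.uint8);m[v-11:v+12,u-11:u+12]=(V[v-11:v+12,u-11:u+12]<thr)*255
        m=cv2.morphologyEx(m,cv2.MORPH_CLOSE,np.ones((7,7),np.uint8))
        n,l,st,ce=cv2.connectedComponentsWithStats(m)
        if n<2: print("none",u,v);continue
        k=1+np.argmax(st[1:,4]);c=cv2.findContours((l==k).astype(np.uint8),cv2.RETR_EXTERNAL,cv2.CHAIN_APPROX_NONE)[0][0]
        r=cv2.minAreaRect(c);P=np.array([onz("top",a,b,z)[:2] for a,b in cv2.boxPoints(r)]);e=P[1]-P[0];f=P[2]-P[1]
        print("clk",st[k,4],P.mean(0).round(4),"%.3f@%.1f %.3f@%.1f"%(np.hypot(*e),np.degrees(np.arctan2(e[1],e[0])),np.hypot(*f),np.degrees(np.arctan2(f[1],f[0]))),np.round(r[0],1))
E
python3 - <<'E'
from h import *
for n in("t11","t13"):
    g=cv2.imread(f"pics/raw_{n}.png");print(n)
    for thr in(40,60):clocks(g,[(107.3,180.3),(125.5,166),(142.2,151.4)],.035,thr)
    displays(g,(60,100,185,220),.035)
E
```

```text
t11
clk 119 [0.433  0.3906] 0.035@-39.2 0.037@-131.0 [110.5 183. ]
clk 77 [0.4683 0.3414] 0.032@-39.4 0.022@-131.4 [130.5 171. ]
clk 105 [0.5126 0.3076] 0.036@-51.3 0.033@-142.5 [144.9 155.6]
clk 145 [0.4344 0.3908] 0.037@-39.2 0.039@-131.0 [110.5 182.5]
clk 133 [0.4724 0.3461] 0.037@-35.7 0.038@-128.2 [128.9 169.4]
clk 139 [0.514  0.3089] 0.039@-54.2 0.039@-145.1 [144.4 155. ]
dark A173 [0.4073 0.2917] 0.124@-45.6 0.015@-136.8 [146.8 194.6]
dark A1481 [0.4745 0.3566] 0.211@-45.2 0.207@-137.8 [125.  169.1]
disp [0.413  0.4134] 0.023@-47.9 0.032@-138.4 [101. 190.]
disp [0.44 0.4 ] 0.022@-39.2 0.014@-131.0 [107.3 180.3]
disp [0.4544 0.3705] 0.017@-39.2 0.037@-131.1 [119.  175.5]
disp [0.4812 0.3562] 0.024@-39.3 0.014@-131.4 [125.5 166. ]
disp [0.4951 0.3283] 0.015@-39.3 0.028@-131.5 [136.5 161.5]
disp [0.5237 0.3159] 0.024@-58.8 0.013@-149.2 [142.2 151.4]
t13
clk 94 [0.4319 0.3819] 0.043@-5.3 0.024@-99.2 [113.7 183.6]
clk 71 [0.4676 0.3407] 0.032@-39.4 0.020@-131.4 [130.8 171.3]
clk 99 [0.5133 0.3079] 0.035@-54.2 0.034@-145.1 [144.8 155.3]
clk 144 [0.4337 0.3914] 0.035@-39.2 0.039@-131.0 [110.3 182.8]
clk 132 [0.4724 0.3461] 0.037@-35.7 0.038@-128.2 [128.9 169.4]
clk 138 [0.5149 0.3099] 0.039@-58.8 0.039@-149.3 [144.1 154.7]
dark A119 [0.4023 0.2966] 0.089@-45.0 0.014@-136.0 [144.8 196.3]
dark A1424 [0.4742 0.3566] 0.211@-45.4 0.206@-138.0 [125.  169.2]
disp [0.4115 0.4145] 0.022@-39.2 0.035@-130.7 [100.5 190.5]
disp [0.4407 0.3994] 0.024@-39.2 0.014@-131.0 [107.5 180. ]
disp [0.4544 0.3705] 0.017@-39.2 0.037@-131.1 [119.  175.5]
disp [0.4805 0.3556] 0.025@-46.0 0.014@-137.3 [125.7 166.2]
disp [0.4951 0.3283] 0.015@-39.3 0.028@-131.5 [136.5 161.5]
disp [0.5237 0.3159] 0.024@-58.8 0.015@-149.2 [142.2 151.4]
```

```bash
python3 -c "
from h import *
go([.434,.3905,.0967],np.radians(140.8))"
```

```text
t22.5 pos [0.616  0.1404 0.0967] heading 91.48 w 0.597 shift [ 0.2547 -0.1755  0.    ] turn -49.32
```

jog_arm([
  [0.034,-0.0235,0,-7],
  [0.068,-0.047,0,-14],
  [0.102,-0.07,0,-21],
  [0.136,-0.094,0,-28],
  [0.17,-0.117,0,-35],
], fingers=1.0)

```text
time: 22.9
tool_pos: [0.495, 0.3032, 0.0959]
tool_rot: [0.0, 0.451, 0.893, -0.0]
contact_force: [1.2, 1.1, -0.9]
gripper_width: 0.997
```

```bash
python3 -c "
from h import *
go([.434,.3905,.0967],np.radians(140.8))"
```

```text
t22.9 pos [0.495  0.3032 0.0959] heading 126.40 w 0.997 shift [ 0.1065  0.0027 -0.0008] turn -14.40
```

jog_arm([
  [0.04,0.001,0,-7],
  [0.08,0.002,0,-14.4],
  [0.1065,0.0027,0,-14.4],
  [0.1065,0.0027,0.03,-14.4],
  [0.1065,0.0027,0.06,-14.4],
])

```text
time: 23.32
tool_pos: [0.4368, 0.3927, 0.0381]
tool_rot: [0.002, 0.336, 0.942, 0.003]
contact_force: [0.5, 0.3, -0.4]
gripper_width: 1.004
```

jog_arm([
  [0,0,0.015,0],
  [0,0,0.025,0],
  [0,0,0.03,0],
  [0,0,0.03,0],
])

```text
time: 23.65
tool_pos: [0.4354, 0.3896, 0.005]
tool_rot: [-0.0, 0.338, 0.941, -0.001]
contact_force: [0.2, -0.1, 0.7]
gripper_width: 0.999
```

jog_arm([
  [0,0,0.006,0],
  [0,0,0.012,0],
  [0,0,0.019,0],
  [0,0,0.019,0],
])

```text
time: 23.98
tool_pos: [0.4349, 0.3897, -0.0143]
tool_rot: [-0.0, 0.338, 0.941, -0.001]
contact_force: [0.1, 0.5, -0.5]
gripper_width: 1.001
```

jog_arm([
  [0,0,0,0],
  [0,0,0,0],
  [0,0,0,0],
  [0,0,0,0],
  [0,0,0,0],
], fingers=0.0)

```text
time: 24.4
tool_pos: [0.4364, 0.391, -0.012]
tool_rot: [0.001, 0.338, 0.941, 0.001]
contact_force: [0.1, 0.6, -0.0]
gripper_width: 0.382
```

jog_arm([
  [0,0,0,0],
  [0,0,0,0],
  [0,0,0,0],
])

```text
time: 24.65
tool_pos: [0.4361, 0.3908, -0.0123]
tool_rot: [0.0, 0.338, 0.941, 0.001]
contact_force: [0.1, -0.1, 4.1]
gripper_width: 0.384
```

jog_arm([
  [0,0,-0.03,0],
  [0,0,-0.06,0],
  [0,0,-0.09,0],
  [0,0,-0.1,0],
  [0,0,-0.1,0],
])

```text
time: 25.07
tool_pos: [0.4373, 0.3916, 0.0901]
tool_rot: [0.002, 0.338, 0.941, 0.002]
contact_force: [0.7, -0.0, -0.3]
gripper_width: 0.384
```

```bash
python3 - <<'E'
from h import *
go([.6190,-.0205,.085],np.radians(91))
E
```

```text
t25.1 pos [0.4373 0.3916 0.0901] heading 140.51 w 0.384 shift [-0.4023 -0.2025  0.0051] turn 49.51
```

jog_arm([
  [-0.036,-0.018,0,7],
  [-0.072,-0.036,0,14],
  [-0.108,-0.054,0,21],
  [-0.144,-0.072,0,28],
  [-0.18,-0.09,0,35],
])

```text
time: 25.48
tool_pos: [0.5157, 0.2043, 0.0838]
tool_rot: [-0.001, 0.607, 0.794, -0.002]
contact_force: [-0.0, 0.8, -0.4]
gripper_width: 0.384
```

```bash
python3 - <<'E'
from h import *
go([.6193,-.0193,.085],np.radians(91))
E
```

```text
t25.5 pos [0.5157 0.2043 0.0838] heading 105.20 w 0.384 shift [-0.2429  0.0414 -0.0012] turn 14.20
```

jog_arm([
  [-0.04,0.007,0,7],
  [-0.08,0.014,0,14],
  [-0.12,0.021,0,14],
  [-0.16,0.028,0,14],
  [-0.2,0.035,0,14],
])

```text
time: 25.9
tool_pos: [0.603, 0.0212, 0.0835]
tool_rot: [-0.002, 0.698, 0.716, -0.001]
contact_force: [0.4, 0.3, -0.6]
gripper_width: 0.384
```

jog_arm([
  [-0.03,0,0,0],
  [-0.03,0,0,0],
  [-0.03,0,0,0],
])

```text
time: 26.15
tool_pos: [0.6035, -0.0082, 0.0838]
tool_rot: [-0.002, 0.699, 0.715, -0.001]
contact_force: [0.1, 0.4, -0.4]
gripper_width: 0.379
```

```bash
python3 - <<'E'
from h import *
go([.6193,-.0193,.003],np.radians(91))
E
```

```text
t26.1 pos [ 0.6035 -0.0082  0.0838] heading 91.33 w 0.379 shift [-0.0114  0.0155  0.0808] turn 0.33
```

jog_arm([
  [-0.0115,0.0155,0.02,0.3],
  [-0.0115,0.0155,0.05,0.3],
  [-0.0115,0.0155,0.069,0.3],
  [-0.0115,0.0155,0.069,0.3],
  [-0.0115,0.0155,0.069,0.3],
])

```text
time: 26.57
tool_pos: [0.6184, -0.0164, 0.015]
tool_rot: [-0.002, 0.699, 0.715, -0.002]
contact_force: [-0.6, -0.4, 0.0]
gripper_width: 0.382
```

jog_arm([
  [0,0,0,0],
  [0,0,0,0],
])

```text
time: 26.73
tool_pos: [0.6221, -0.0175, 0.0196]
tool_rot: [0.001, 0.699, 0.715, 0.001]
contact_force: [-0.4, 0.3, -0.2]
gripper_width: 0.379
```

```bash
python3 - <<'E'
from h import *
go([.6193,-.0193,-.0045],np.radians(91))
E
```

```text
t26.7 pos [ 0.6221 -0.0175  0.0196] heading 91.26 w 0.379 shift [-0.0017 -0.0029  0.0241] turn 0.26
```

jog_arm([
  [-0.0015,-0.0025,0.007,0.2],
  [-0.0015,-0.0025,0.014,0.2],
  [-0.0015,-0.0025,0.017,0.2],
  [-0.0015,-0.0025,0.017,0.2],
  [-0.0015,-0.0025,0.017,0.2],
])

```text
time: 27.15
tool_pos: [0.6181, -0.0196, 0.0003]
tool_rot: [-0.0, 0.701, 0.713, -0.0]
contact_force: [1.3, -0.3, 0.0]
gripper_width: 0.385
```

```bash
python3 - <<'E'
from h import *
go([.6193,-.0193,-.0045],np.radians(91));print(manip.state()["contact_force"])
E
```

```text
t27.1 pos [ 6.181e-01 -1.960e-02  3.000e-04] heading 91.01 w 0.385 shift [0.0003 0.0012 0.0048] turn 0.01
[ 1.26459223 -0.34691065  0.00899486]
```

jog_arm([
  [0,0.001,0.003,0],
  [0,0.001,0.0048,0],
  [0,0.001,0.0048,0],
])

```text
time: 27.4
tool_pos: [0.6193, -0.0196, -0.0044]
tool_rot: [-0.0, 0.701, 0.713, -0.0]
contact_force: [0.8, -0.5, -0.0]
gripper_width: 0.38
```

jog_arm([
  [0,0,0,0],
  [0,0,0,0],
  [0,0,0,0],
  [0,0,-0.02,0],
  [0,0,-0.05,0],
], fingers=0.6)

```text
time: 27.82
tool_pos: [0.6162, -0.0191, 0.0426]
tool_rot: [-0.003, 0.701, 0.713, -0.002]
contact_force: [1.0, -0.6, -0.4]
gripper_width: 0.6
```

jog_arm([
  [0.03,0,-0.03,0],
  [0.07,0,-0.05,0],
  [0.11,0,-0.05,0],
  [0.15,0,-0.05,-7],
  [0.19,0,-0.05,-14],
], fingers=1.0)

```text
time: 28.23
tool_pos: [0.6166, 0.1723, 0.0976]
tool_rot: [0.001, 0.607, 0.795, 0.001]
contact_force: [1.1, 0.3, -0.4]
gripper_width: 1.001
```

```bash
python3 - <<'E'
from h import *
go([.4745,.348,.0967],np.radians(140))
g=grab("top","t14");displays(g,(200,105,302,150),.042)
print("case");clocks(g,[(125.5,166),(142.2,151.4)],.035,60)
E
```

```text
t28.2 pos [0.6166 0.1723 0.0976] heading 105.32 w 1.001 shift [ 0.207  -0.0907  0.0009] turn -34.68
dark A383 [ 0.6123 -0.0404] 0.039@-0.2 0.085@-90.1 [276.5 125.9]
disp [ 0.6149 -0.0661] 0.022@-86.9 0.014@-178.1 [286.  125.5]
disp [ 0.6108 -0.0402] 0.032@-2.6 0.006@-92.4 [276.4 126.4]
disp [ 0.6222 -0.0171] 0.022@-86.9 0.011@-177.6 [268. 122.]
case
clk 130 [0.4735 0.3473] 0.035@-39.3 0.037@-131.4 [128.5 169. ]
clk 68 [0.5063 0.3183] 0.022@-10.3 0.033@-104.0 [140.7 157.6]
```

jog_arm([
  [0.036,-0.016,0,-7],
  [0.072,-0.032,0,-14],
  [0.108,-0.047,0,-21],
  [0.144,-0.063,0,-28],
  [0.18,-0.079,0,-34.7],
])

```text
time: 28.7
tool_pos: [0.4921, 0.3249, 0.0963]
tool_rot: [0.0, 0.342, 0.94, 0.0]
contact_force: [0.5, 0.8, 0.1]
gripper_width: 1.007
```

jog_arm([
  [0,0,0,0],
])

```text
time: 28.78
tool_pos: [0.4891, 0.3281, 0.096]
tool_rot: [-0.001, 0.34, 0.94, 0.001]
contact_force: [-0.5, -0.9, 0.6]
gripper_width: 1.0
```

```bash
python3 - <<'E'
from h import *
go([.4745,.348,-.0125],np.radians(140))
E
```

```text
t28.8 pos [0.4891 0.3281 0.096 ] heading 140.22 w 1.000 shift [0.024  0.006  0.1085] turn 0.22
```

jog_arm([
  [0.0235,0.006,0,0],
  [0.0235,0.006,0.03,0],
  [0.0235,0.006,0.06,0],
  [0.0235,0.006,0.08,0],
  [0.0235,0.006,0.085,0],
])

```text
time: 29.2
tool_pos: [0.4764, 0.3416, 0.0067]
tool_rot: [-0.002, 0.345, 0.939, -0.003]
contact_force: [-1.1, -0.8, -0.7]
gripper_width: 0.999
```

jog_arm([
  [0,0,0,0],
  [0,0,0.008,0],
  [0,0,0.016,0],
  [0,0,0.0225,0],
  [0,0,0.0225,0],
])

```text
time: 29.62
tool_pos: [0.4787, 0.3431, -0.0124]
tool_rot: [-0.0, 0.345, 0.939, -0.001]
contact_force: [-0.4, -0.6, -0.5]
gripper_width: 0.998
```

jog_arm([
  [0,0,0,0],
  [0,0,0,0],
  [0,0,0,0],
  [0,0,0,0],
  [0,0,0,0],
], fingers=0.0)

```text
time: 30.03
tool_pos: [0.4802, 0.3441, -0.0102]
tool_rot: [0.001, 0.344, 0.939, 0.001]
contact_force: [1.0, 0.6, 0.2]
gripper_width: 0.378
```

jog_arm([
  [0,0,0,0],
  [0,0,0,0],
  [0,0,0,0],
])

```text
time: 30.28
tool_pos: [0.48, 0.344, -0.0105]
tool_rot: [0.001, 0.344, 0.939, 0.001]
contact_force: [0.2, 0.4, 5.1]
gripper_width: 0.377
```

jog_arm([
  [0,0,-0.03,0],
  [0,0,-0.06,0],
  [0,0,-0.09,0],
  [-0.01,-0.005,-0.1,7],
  [-0.04,-0.018,-0.1,14],
])

```text
time: 30.7
tool_pos: [0.4989, 0.307, 0.0924]
tool_rot: [0.001, 0.457, 0.89, 0.003]
contact_force: [0.2, 0.4, -1.2]
gripper_width: 0.377
```

jog_arm([
  [0,0,0,0],
])

```text
time: 30.78
tool_pos: [0.4998, 0.301, 0.0893]
tool_rot: [0.001, 0.459, 0.889, -0.0]
contact_force: [0.4, -0.9, 0.1]
gripper_width: 0.382
```

```bash
python3 - <<'E'
from h import *
go([.6186,.0185,.085],np.radians(91))
E
```

```text
t30.8 pos [0.4998 0.301  0.0893] heading 125.39 w 0.382 shift [-0.2991 -0.0668  0.0043] turn 34.39
```

jog_arm([
  [-0.04,-0.009,0,7],
  [-0.08,-0.018,0,14],
  [-0.12,-0.027,0,21],
  [-0.16,-0.036,0,28],
  [-0.2,-0.045,0,34.4],
])

```text
time: 31.2
tool_pos: [0.5775, 0.1137, 0.0871]
tool_rot: [-0.001, 0.701, 0.714, -0.001]
contact_force: [1.2, 1.1, -1.2]
gripper_width: 0.38
```

jog_arm([
  [0,0,0,0],
  [0,0,0,0],
])

```text
time: 31.37
tool_pos: [0.5779, 0.1136, 0.0872]
tool_rot: [-0.001, 0.7, 0.714, -0.001]
contact_force: [0.3, 0.5, -1.5]
gripper_width: 0.38
```

```bash
python3 - <<'E'
from h import *
go([.6186,.0185,.02],np.radians(91))
E
```

```text
t31.4 pos [0.5779 0.1136 0.0872] heading 91.17 w 0.380 shift [-0.0959  0.0388  0.0672] turn 0.17
```

jog_arm([
  [-0.038,0.0155,0,0],
  [-0.077,0.031,0.01,0],
  [-0.096,0.0388,0.04,0],
  [-0.096,0.0388,0.065,0],
  [-0.096,0.0388,0.065,0],
])

```text
time: 31.78
tool_pos: [0.6138, 0.0211, 0.0165]
tool_rot: [-0.005, 0.699, 0.715, -0.004]
contact_force: [-2.2, 0.7, -2.7]
gripper_width: 0.381
```

jog_arm([
  [0,0,0,0],
  [0,0,0,0],
  [0,0,0,0],
  [0,0,0,0],
])

```text
time: 32.12
tool_pos: [0.6205, 0.0212, 0.0258]
tool_rot: [0.001, 0.698, 0.716, 0.001]
contact_force: [-1.1, -1.4, -0.7]
gripper_width: 0.38
```

```bash
python3 - <<'E'
from h import *
go([.6186,.0185,.002],np.radians(91))
E
```

```text
t32.1 pos [0.6205 0.0212 0.0258] heading 91.42 w 0.380 shift [-0.0027 -0.002   0.0238] turn 0.42
```

jog_arm([
  [-0.0025,-0.002,0.01,0.4],
  [-0.0025,-0.002,0.018,0.4],
  [-0.0025,-0.002,0.021,0.4],
  [-0.0025,-0.002,0.021,0.4],
  [-0.0025,-0.002,0.021,0.4],
])

```text
time: 32.53
tool_pos: [0.6167, 0.0177, 0.0018]
tool_rot: [-0.001, 0.701, 0.713, -0.0]
contact_force: [-0.9, 0.6, -1.1]
gripper_width: 0.38
```

```bash
python3 - <<'E'
from h import *
go([.6186,.0185,-.003],np.radians(91));print(manip.state()["contact_force"])
E
```

```text
t32.5 pos [0.6167 0.0177 0.0018] heading 90.91 w 0.380 shift [0.0008 0.0019 0.0048] turn -0.09
[-0.89787158  0.60968978 -1.11800535]
```

jog_arm([
  [0,0.001,0.003,0],
  [0,0.001,0.0048,0],
  [0,0.001,0.0048,0],
])

```text
time: 32.78
tool_pos: [0.6182, 0.0176, -0.0026]
tool_rot: [-0.0, 0.701, 0.713, -0.0]
contact_force: [-0.9, 0.3, -1.4]
gripper_width: 0.378
```

jog_arm([
  [0,0,0,0],
  [0,0,0,0],
  [0,0,0,0],
  [0,0,-0.02,0],
  [0,0,-0.05,0],
], fingers=0.6)

```text
time: 33.2
tool_pos: [0.615, 0.0179, 0.0444]
tool_rot: [-0.003, 0.701, 0.713, -0.002]
contact_force: [-0.5, 0.4, -0.1]
gripper_width: 0.596
```

jog_arm([
  [0,-0.03,-0.03,0],
  [0.01,-0.06,-0.05,0],
  [0.04,-0.06,-0.05,0],
  [0.08,-0.06,-0.05,-7],
  [0.1,-0.06,-0.05,-14],
], fingers=1.0)

```text
time: 33.62
tool_pos: [0.5567, 0.1193, 0.0994]
tool_rot: [0.001, 0.607, 0.795, 0.001]
contact_force: [0.2, 0.6, 0.1]
gripper_width: 0.999
```

```bash
python3 - <<'E'
from h import *
go([.5165,.3105,.0967],np.radians(123))
g=grab("top","t15");displays(g,(200,105,302,150),.042)
print("case");clocks(g,[(142.2,151.4)],.035,60);displays(g,(60,100,185,220),.035)
E
```

```text
t33.6 pos [0.5567 0.1193 0.0994] heading 105.28 w 0.999 shift [0.195  0.0116 0.0027] turn -17.72
dark A585 [ 0.6118 -0.0202] 0.039@0.9 0.126@-89.3 [269.  125.7]
dark A261 [0.6425 0.1389] 0.060@-86.9 0.040@-176.3 [211. 112.]
disp [ 0.6149 -0.0661] 0.022@-86.9 0.014@-178.1 [286.  125.5]
disp [ 0.6108 -0.0403] 0.032@-2.6 0.006@-92.4 [276.4 126.4]
disp [ 0.6222 -0.0171] 0.022@-86.9 0.011@-177.6 [268. 122.]
disp [0.6215 0.0235] 0.022@-86.9 0.014@-177.2 [253.  121.5]
case
clk 136 [0.5147 0.3086] 0.037@-55.5 0.039@-146.3 [144.6 154.8]
dark A155 [0.4088 0.2908] 0.111@-45.7 0.013@-136.8 [147.2 194. ]
dark A198 [0.5173 0.3073] 0.045@-55.4 0.041@-146.3 [145.2 153.9]
dark A591 [0.4745 0.3569] 0.211@-45.4 0.205@-138.0 [124.9 169.1]
dark A122 [0.6178 0.2245] 0.115@1.9 0.023@-90.3 [179.2 120.1]
disp [0.5237 0.3159] 0.024@-58.8 0.015@-149.2 [142.2 151.4]
```

jog_arm([
  [0.039,0.0023,0,-6],
  [0.078,0.0046,0,-12],
  [0.117,0.007,0,-17.7],
  [0.156,0.0093,0,-17.7],
  [0.195,0.0116,0,-17.7],
])

```text
time: 34.08
tool_pos: [0.5174, 0.3097, 0.0981]
tool_rot: [0.0, 0.48, 0.877, 0.0]
contact_force: [0.6, -0.7, -0.6]
gripper_width: 0.996
```

jog_arm([
  [0,0,0,0],
  [0,0,0,0],
])

```text
time: 34.25
tool_pos: [0.5172, 0.3098, 0.0979]
tool_rot: [0.0, 0.479, 0.878, 0.0]
contact_force: [0.1, -0.8, 0.9]
gripper_width: 1.0
```

```bash
python3 - <<'E'
from h import *
go([.5165,.3115,-.0115],np.radians(123))
E
```

```text
t34.2 pos [0.5172 0.3098 0.0979] heading 122.79 w 1.000 shift [0.0018 0.0003 0.1094] turn -0.21
```

jog_arm([
  [0.0018,0.0003,0.03,0],
  [0.0018,0.0003,0.06,0],
  [0.0018,0.0003,0.08,0],
  [0.0018,0.0003,0.088,0],
  [0.0018,0.0003,0.088,0],
])

```text
time: 34.67
tool_pos: [0.5155, 0.3078, 0.0071]
tool_rot: [-0.001, 0.481, 0.877, -0.002]
contact_force: [0.4, 0.7, -0.6]
gripper_width: 1.0
```

jog_arm([
  [0,0,0.008,0],
  [0,0,0.016,0],
  [0,0,0.021,0],
  [0,0,0.021,0],
])

```text
time: 35.0
tool_pos: [0.5167, 0.3095, -0.0119]
tool_rot: [-0.0, 0.48, 0.877, -0.0]
contact_force: [-1.4, 0.0, -0.1]
gripper_width: 1.001
```

jog_arm([
  [0,0,0,0],
  [0,0,0,0],
  [0,0,0,0],
  [0,0,0,0],
  [0,0,0,0],
], fingers=0.0)

```text
time: 35.42
tool_pos: [0.518, 0.3103, -0.01]
tool_rot: [0.001, 0.48, 0.877, 0.001]
contact_force: [1.1, 0.4, 0.5]
gripper_width: 0.38
```

jog_arm([
  [0,0,0,0],
  [0,0,0,0],
  [0,0,0,0],
])

```text
time: 35.67
tool_pos: [0.5178, 0.3102, -0.0103]
tool_rot: [0.001, 0.48, 0.877, 0.001]
contact_force: [0.6, 0.1, 5.0]
gripper_width: 0.384
```

jog_arm([
  [0,0,-0.03,0],
  [0,0,-0.06,0],
  [0,0,-0.09,0],
  [-0.02,0.005,-0.1,6],
  [-0.05,0.012,-0.1,12],
])

```text
time: 36.08
tool_pos: [0.5552, 0.2762, 0.0927]
tool_rot: [0.001, 0.57, 0.822, 0.003]
contact_force: [0.8, 0.7, 0.1]
gripper_width: 0.38
```

jog_arm([
  [0,0,0,0],
])

```text
time: 36.17
tool_pos: [0.5573, 0.2716, 0.09]
tool_rot: [0.002, 0.571, 0.821, 0.001]
contact_force: [-0.2, -0.6, -0.5]
gripper_width: 0.379
```

```bash
python3 - <<'E'
from h import *
go([.6178,.066,.085],np.radians(91))
E
```

```text
t36.2 pos [0.5573 0.2716 0.09  ] heading 110.29 w 0.379 shift [-0.2138 -0.0145  0.005 ] turn 19.29
```

jog_arm([
  [-0.04,-0.0027,0,7],
  [-0.08,-0.0054,0,14],
  [-0.12,-0.008,0,19.3],
  [-0.16,-0.011,0,19.3],
  [-0.2,-0.0136,0,19.3],
])

```text
time: 36.58
tool_pos: [0.6107, 0.0807, 0.0873]
tool_rot: [-0.001, 0.699, 0.715, -0.001]
contact_force: [0.9, 0.6, -0.7]
gripper_width: 0.379
```

jog_arm([
  [0,0,0,0],
  [0,0,0,0],
  [0,0,0,0],
])

```text
time: 36.83
tool_pos: [0.6107, 0.0825, 0.0875]
tool_rot: [-0.001, 0.699, 0.715, -0.001]
contact_force: [-0.1, 0.7, -1.1]
gripper_width: 0.375
```

```bash
python3 - <<'E'
from h import *
go([.6178,.066,.02],np.radians(91))
E
```

```text
t36.8 pos [0.6107 0.0825 0.0875] heading 91.31 w 0.375 shift [-0.0167  0.0067  0.0675] turn 0.31
```

jog_arm([
  [-0.0167,0.0067,0.02,0.3],
  [-0.0167,0.0067,0.045,0.3],
  [-0.0167,0.0067,0.062,0.3],
  [-0.0167,0.0067,0.066,0.3],
  [-0.0167,0.0067,0.066,0.3],
])

```text
time: 37.25
tool_pos: [0.6165, 0.0672, 0.0203]
tool_rot: [-0.002, 0.7, 0.714, -0.002]
contact_force: [-0.7, 0.3, -0.7]
gripper_width: 0.379
```

jog_arm([
  [0,0,0,0],
  [0,0,0,0],
  [0,0,0,0],
])

```text
time: 37.5
tool_pos: [0.6201, 0.0661, 0.0246]
tool_rot: [0.001, 0.701, 0.714, 0.001]
contact_force: [-0.5, -0.3, -0.5]
gripper_width: 0.379
```

```bash
python3 - <<'E'
from h import *
go([.6178,.066,.002],np.radians(91))
E
```

```text
t37.5 pos [0.6201 0.0661 0.0246] heading 91.06 w 0.379 shift [-0.0001 -0.0023  0.0226] turn 0.06
```

jog_arm([
  [0,-0.0012,0.01,0],
  [0,-0.0012,0.018,0],
  [0,-0.0012,0.02,0],
  [0,-0.0012,0.02,0],
  [0,-0.0012,0.02,0],
])

```text
time: 37.92
tool_pos: [0.6172, 0.0655, 0.002]
tool_rot: [-0.0, 0.701, 0.713, -0.0]
contact_force: [0.3, 0.1, -0.4]
gripper_width: 0.381
```

```bash
python3 - <<'E'
from h import *
go([.6178,.066,-.003],np.radians(91));print(manip.state()["contact_force"])
E
```

```text
t37.9 pos [0.6172 0.0655 0.002 ] heading 91.00 w 0.381 shift [0.0004 0.0006 0.005 ] turn 0.00
[ 0.26522776  0.06905299 -0.3916313 ]
```

jog_arm([
  [0,0.0006,0.003,0],
  [0,0.0006,0.0048,0],
  [0,0.0006,0.0048,0],
])

```text
time: 38.17
tool_pos: [0.6181, 0.0656, -0.0024]
tool_rot: [-0.0, 0.701, 0.713, -0.0]
contact_force: [0.3, -0.1, -0.3]
gripper_width: 0.379
```

jog_arm([
  [0,0,0,0],
  [0,0,0,0],
  [0,0,0,0],
  [0,0,-0.02,0],
  [0,0,-0.05,0],
], fingers=0.6)

```text
time: 38.58
tool_pos: [0.6149, 0.0656, 0.0445]
tool_rot: [-0.003, 0.701, 0.713, -0.003]
contact_force: [1.2, 0.8, -1.0]
gripper_width: 0.598
```

jog_arm([
  [0.04,0,-0.04,0],
  [0.07,0,-0.08,0],
  [0.1,0,-0.1,0],
  [0.12,0,-0.1,0],
  [0.12,0,-0.1,0],
])

```text
time: 39.0
tool_pos: [0.6184, 0.1911, 0.1538]
tool_rot: [0.002, 0.699, 0.715, 0.005]
contact_force: [0.2, 0.6, 0.0]
gripper_width: 0.602
```

```bash
python3 - <<'E'
from h import *
go([.44,-.12,.1],np.radians(91))
g=grab("top","t16");displays(g,(200,105,302,150),.042)
hsv=cv2.cvtColor(g,cv2.COLOR_BGR2HSV);H,S,V=cv2.split(hsv)
x0,y0,x1,y1=262,170,362,212
m=((S>90)&(H>8)&(H<30)&(V>60)).astype(np.uint8)[y0:y1,x0:x1]
ys,xs=np.nonzero(m);print("wood ext cols",xs.min()+x0,xs.max()+x0,"rows",ys.min()+y0,ys.max()+y0)
c=(V[178:204,278:355]//10);print("\n".join("".join("%3d"%k for k in r) for r in c[:,:45]))
cv2.imwrite("pics/t16.png",cv2.resize(g[90:215,195:400],(800,488),interpolation=cv2.INTER_CUBIC))
E
```

```text
t39.0 pos [0.6184 0.1911 0.1538] heading 91.28 w 0.602 shift [-0.307  -0.1853  0.0538] turn 0.28
dark A646 [0.6115 0.0014] 0.039@1.5 0.169@-89.2 [261.  125.4]
disp [ 0.6149 -0.0661] 0.022@-86.9 0.014@-178.1 [286.  125.5]
disp [ 0.6109 -0.0403] 0.032@-3.1 0.006@-92.9 [276.4 126.4]
disp [ 0.6222 -0.0171] 0.022@-86.9 0.011@-177.6 [268. 122.]
wood ext cols 282 351 rows 185 203
  4  4  4  4  4  4  4  4  4  4  4  4  4  4  4  4  4  4  4  4  4  4  4  4  4  4  4  4  4  4  4  4  4  4  4  4  4  4  4  4  4  4  4  4  4
  4  4  4  4  4  3  4  4  4  4  4  4  4  4  4  4  4  4  4  4  4  4  4  4  4  4  4  4  4  4  4  4  4  4  4  4  4  4  4  4  4  4  4  4  4
  4  4  4  4  4  4  4  4  4  4  4  4  4  4  4  4  4  4  4  4  4  4  4  4  4  4  4  4  4  4  4  4  4  4  4  4  4  4  4  4  4  4  4  4  4
  4  4  4  4  4  4  4  4  4  4  4  4  4  4  4  4  4  4  4  4  4  4  4  4  4  4  4  4  4  4  4  4  4  4  4  4  4  4  4  4  4  4  4  4  4
  4  4  4  4  4  4  4  4  4  4  4  4  4  4  4  4  4  4  4  4  4  4  4  4  4  4  4  4  4  4  4  4  4  4  4  4  4  4  4  4  4  4  4  4  4
  4  4  4  4  4  4  4  4  4  4  4  4  4  4  
[... 2111 characters left out ...]
25 25 25 25 25 25 24
  4  4  4  4  4  4  3  3  4  3  3  4  4  3  3  3  4  4  4  5  5  5  6  7  7  8  9  8 10 11 11 11 11 12 12 12 13 14 15 15 15 16 16 16 16
  4  4  4  4  4  4  4  4  4  4  4  4  4  4  4  3  3  3  3  3  3  3  4  4  4  4  5  5  4  4  4  5  5  5  6  7  8  9  9  8 10 11 11 11 12
  4  4  4  4  4  4  4  4  4  4  4  4  4  4  4  4  4  4  4  4  4  4  4  4  4  3  4  4  3  3  3  3  4  3  4  4  3  3  3  3  4  4  5  6  5
  4  4  4  4  4  4  4  4  4  4  4  4  4  4  4  4  4  4  4  4  4  4  4  4  4  4  4  4  4  4  4  4  4  4  4  4  3  3  3  3  3  3  3  3  4
  4  4  4  4  4  4  4  4  4  4  4  4  4  4  4  4  4  4  4  4  4  4  4  4  4  4  4  4  4  4  4  4  4  4  3  4  4  4  4  4  4  4  4  4  4
```

```bash
python3 - <<'E'
from h import *
g=cv2.imread("pics/raw_t16.png");V=g.max(2).astype(float)
lo=[];up=[]
for u in range(285,348):
    r=np.nonzero(V[180:210,u]>190)[0]+180
    if u>313: up.append(onz("top",u,r.min()-.5+ (0),.033)[:2])
    # subpixel lower edge
    v=r.max();f=(V[v,u]-190)/(V[v,u]-V[v+1,u]+1e-6);lo.append(onz("top",u,v+f,.033)[:2])
for n,P in(("lower",np.array(lo)[3:]),("upper",np.array(up)[3:-2])):
    k=np.polyfit(P[:,1],P[:,0],1);print(n,"x=%.4f*y+%.4f"%tuple(k),"heading",-90-np.degrees(np.arctan(k[0])))
print("handle",onz("top",305.8,189.2,.079),"tail row191",onz("top",282.6,191,.033),"nose")
c=V[192:206,340:356]//10;print(c.astype(int))
E
```

```text
lower x=0.0475*y+0.4283 heading -92.72087561908185
upper x=0.0370*y+0.4536 heading -92.121028252567
handle [ 0.43442572 -0.11955861  0.079     ] tail row191 [ 0.43590443 -0.06422036  0.033     ] nose
[[25 25 25 25 25 25 25 25 25 25 25  9  3  4  4  4]
 [25 25 25 25 25 25 25 25 25 25 25 13  3  4  4  4]
 [25 25 25 25 25 25 25 25 25 25 25 13  3  4  4  4]
 [25 25 25 25 25 25 25 25 25 25 25 14  3  4  4  4]
 [25 25 25 25 25 25 25 25 25 25 25 13  3  4  4  4]
 [25 25 25 25 25 25 25 25 25 25 25 12  3  4  4  4]
 [25 25 25 25 25 25 25 25 25 25 25 12  3  3  4  4]
 [25 25 25 25 25 25 25 25 25 25 25  9  3  4  4  4]
 [25 25 25 25 25 22 25 25 25 25 25  8  3  4  4  4]
 [16 16 17 17 14 14 19 23 23 25 22  5  3  4  4  4]
 [ 9 10 11 11 11 12 13 13 12 12  8  3  4  4  4  4]
 [ 3  4  4  5  5  5  5  6  5  3  3  3  4  4  4  4]
 [ 4  3  3  3  3  3  3  4  4  3  4  4  4  4  4  4]
 [ 4  4  4  4  4  4  4  4  4  4  4  4  4  4  4  4]]
```

```bash
python3 -c "
from h import *
go([.4353,-.1192,.1],np.radians(87.5))"
```

```text
t39.0 pos [0.6174 0.1884 0.1511] heading 91.24 w 0.602 shift [-0.3036 -0.1887  0.0511] turn 3.74
```

jog_arm([
  [-0.034,-0.021,0,3.7],
  [-0.068,-0.042,0,3.7],
  [-0.102,-0.063,0,3.7],
  [-0.136,-0.084,0,3.7],
  [-0.17,-0.105,0,3.7],
])

```text
time: 39.47
tool_pos: [0.512, 0.0117, 0.1464]
tool_rot: [-0.001, 0.724, 0.69, -0.001]
contact_force: [0.1, -0.6, 0.8]
gripper_width: 0.599
```

```bash
python3 -c "
from h import *
go([.4353,-.1192,.1],np.radians(87.5))"
```

```text
t39.5 pos [0.512  0.0117 0.1464] heading 87.30 w 0.599 shift [-0.1344 -0.0705  0.0464] turn -0.20
```

jog_arm([
  [-0.034,-0.018,0,0],
  [-0.068,-0.036,0,0],
  [-0.102,-0.054,0.02,0],
  [-0.132,-0.0705,0.045,0],
  [-0.132,-0.0705,0.045,0],
])

```text
time: 39.88
tool_pos: [0.4313, -0.1176, 0.0972]
tool_rot: [-0.004, 0.726, 0.688, -0.003]
contact_force: [-0.8, 1.2, -1.0]
gripper_width: 0.598
```

jog_arm([
  [0,0,0,0],
  [0,0,0,0],
  [0,0,0,0],
])

```text
time: 40.13
tool_pos: [0.4383, -0.1147, 0.1036]
tool_rot: [0.001, 0.723, 0.691, 0.0]
contact_force: [-0.2, -0.4, 0.2]
gripper_width: 0.6
```

```bash
python3 -c "
from h import *
go([.4353,-.1192,.008],np.radians(87.5))"
```

```text
t40.1 pos [ 0.4383 -0.1147  0.1036] heading 87.35 w 0.600 shift [-0.0047 -0.0028  0.0956] turn -0.15
```

jog_arm([
  [-0.004,-0.002,0.03,0],
  [-0.004,-0.002,0.06,0],
  [-0.004,-0.002,0.08,0],
  [-0.004,-0.002,0.085,0],
  [-0.004,-0.002,0.085,0],
])

```text
time: 40.55
tool_pos: [0.4349, -0.1175, 0.0169]
tool_rot: [-0.001, 0.723, 0.691, -0.0]
contact_force: [-0.7, -0.3, 1.0]
gripper_width: 0.599
```

jog_arm([
  [0,0,0,0],
  [0,0,0.004,0],
  [0,0,0.008,0],
  [0,0,0.008,0],
])

```text
time: 40.88
tool_pos: [0.4358, -0.1188, 0.0103]
tool_rot: [0.0, 0.723, 0.69, 0.0]
contact_force: [0.3, 0.1, -0.9]
gripper_width: 0.598
```

jog_arm([
  [0,0,0,0],
  [0,0,0,0],
  [0,0,0,0],
  [0,0,0,0],
  [0,0,0,0],
], fingers=0.0)

```text
time: 41.3
tool_pos: [0.4356, -0.1188, 0.0103]
tool_rot: [0.0, 0.724, 0.69, 0.0]
contact_force: [0.2, 0.0, 1.7]
gripper_width: 0.205
```

jog_arm([
  [0,0,0,0],
  [0,0,0,0],
  [0,0,0,0],
])

```text
time: 41.55
tool_pos: [0.4356, -0.1188, 0.0103]
tool_rot: [0.0, 0.724, 0.69, 0.0]
contact_force: [-1.0, -0.2, 3.9]
gripper_width: 0.202
```

jog_arm([
  [0,0,-0.03,0],
  [0,0,-0.06,0],
  [0,0,-0.09,0],
  [0,0,-0.12,0],
  [0,0,-0.12,0],
])

```text
time: 41.97
tool_pos: [0.4389, -0.1202, 0.1363]
tool_rot: [0.005, 0.723, 0.69, 0.002]
contact_force: [0.5, -0.9, -0.5]
gripper_width: 0.204
```

```bash
python3 -c "
from h import *
go([.615,.225,.13],np.radians(91))"
```

```text
t42.0 pos [ 0.4389 -0.1202  0.1363] heading 87.32 w 0.204 shift [0.353  0.1598 0.0063] turn -3.68
```

jog_arm([
  [0.032,0.0145,0,-1],
  [0.064,0.029,0,-2],
  [0.096,0.0435,0,-3],
  [0.128,0.058,0,-3.7],
  [0.16,0.0725,0,-3.7],
])

```text
time: 42.38
tool_pos: [0.5149, 0.0395, 0.1282]
tool_rot: [-0.001, 0.701, 0.713, -0.001]
contact_force: [0.5, -0.3, -2.0]
gripper_width: 0.206
```

jog_arm([
  [0.032,0.0145,0,0],
  [0.064,0.029,0,0],
  [0.096,0.0435,0,0],
  [0.128,0.058,0,0],
  [0.16,0.0725,0,0],
])

```text
time: 42.8
tool_pos: [0.5843, 0.2007, 0.1277]
tool_rot: [-0.001, 0.701, 0.713, -0.001]
contact_force: [0.7, 0.8, -1.8]
gripper_width: 0.206
```

jog_arm([
  [0.012,0.002,0,0],
  [0.02,0.003,0,0],
  [0.02,0.003,0,0],
  [0.02,0.003,0,0],
])

```text
time: 43.13
tool_pos: [0.5867, 0.2183, 0.1288]
tool_rot: [-0.0, 0.701, 0.713, -0.001]
contact_force: [0.6, -0.5, -1.4]
gripper_width: 0.2
```

```bash
python3 - <<'E'
from h import *
go([.615,.225,.05],np.radians(91))
g=grab("top","t17");f=grab("scene","s17");displays(g,(200,105,302,150),.042)
cv2.imwrite("pics/s17.png",cv2.resize(f[140:260,240:360],(600,600),interpolation=cv2.INTER_CUBIC))
E
```

```text
t43.1 pos [0.5867 0.2183 0.1288] heading 91.02 w 0.200 shift [0.0062 0.0284 0.0788] turn 0.02
dark A645 [0.6115 0.0015] 0.039@1.5 0.169@-89.2 [261.  125.4]
disp [ 0.6149 -0.0661] 0.022@-86.9 0.014@-178.1 [286.  125.5]
disp [ 0.6109 -0.0403] 0.032@-3.1 0.006@-92.9 [276.4 126.4]
disp [ 0.6222 -0.0171] 0.022@-86.9 0.011@-177.6 [268. 122.]
```

jog_arm([
  [0.0065,0.0284,0.02,0],
  [0.0065,0.0284,0.05,0],
  [0.0065,0.0284,0.085,0],
  [0.0065,0.0284,0.085,0],
  [0.0065,0.0284,0.085,0],
])

```text
time: 43.65
tool_pos: [0.6134, 0.2243, 0.0423]
tool_rot: [-0.002, 0.701, 0.713, -0.003]
contact_force: [0.0, -0.8, -0.8]
gripper_width: 0.2
```

jog_arm([
  [0,0,0,0],
  [0,0,0,0],
  [0,0,0,0],
])

```text
time: 43.9
tool_pos: [0.6178, 0.2264, 0.0483]
tool_rot: [0.001, 0.701, 0.713, 0.002]
contact_force: [-0.1, 0.9, -2.8]
gripper_width: 0.202
```

```bash
python3 - <<'E'
from h import *
go([.615,.225,.0205],np.radians(91));print(manip.state()["contact_force"])
f=grab("scene","s18")
# nose lower front edge predicted vs wood
st=manip.state()["tool_pos"];un=st[2]-.0073
for dx in(-.014,.014):
    for dz in(0,.03): print(proj("scene",[st[0]+.0022+dx,st[1]-.125,un+dz]).round(1))
E
```

```text
t43.9 pos [0.6178 0.2264 0.0483] heading 91.00 w 0.202 shift [-0.0013 -0.0029  0.0278] turn 0.00
[-0.08416382  0.89592819 -2.7842394 ]
[318.6 207.1]
[319.8 200. ]
[326.7 210.3]
[328.1 203.2]
```

jog_arm([
  [0,-0.0015,0.01,0],
  [0,-0.0015,0.018,0],
  [0,-0.0015,0.021,0],
  [0,-0.0015,0.021,0],
  [0,-0.0015,0.021,0],
])

```text
time: 44.37
tool_pos: [0.6137, 0.2259, 0.0229]
tool_rot: [-0.0, 0.701, 0.713, -0.001]
contact_force: [0.2, 1.2, -2.3]
gripper_width: 0.205
```

```bash
python3 - <<'E'
from h import *
go([.6153,.225,.0205],np.radians(91));print(manip.state()["contact_force"])
E
```

```text
t44.4 pos [0.6137 0.2259 0.0229] heading 91.02 w 0.205 shift [-0.0009  0.0016  0.0024] turn 0.02
[ 0.20499118  1.2374256  -2.26720749]
```

jog_arm([
  [-0.005,0.0012,0.002,0],
  [-0.015,0.0012,0.002,0],
  [-0.025,0.0012,0.002,0],
  [-0.035,0.0012,0.002,0],
  [-0.045,0.0012,0.002,0],
])

```text
time: 44.78
tool_pos: [0.6165, 0.18, 0.0222]
tool_rot: [-0.0, 0.701, 0.713, 0.0]
contact_force: [0.6, 1.7, -3.1]
gripper_width: 0.204
```

jog_arm([
  [-0.012,0,0,0],
  [-0.024,0,0,0],
  [-0.036,0,0,0],
  [-0.048,0,0,0],
  [-0.06,0,0,0],
])

```text
time: 45.2
tool_pos: [0.6174, 0.1197, 0.022]
tool_rot: [0.0, 0.701, 0.713, 0.0]
contact_force: [0.7, 2.2, -2.7]
gripper_width: 0.205
```

```bash
python3 - <<'E'
from h import *
go([.6195,-.0505,.0205],np.radians(91));print(manip.state()["contact_force"])
g=grab("top","t18");displays(g,(200,105,385,150),.042)
E
```

```text
t45.2 pos [0.6174 0.1197 0.022 ] heading 91.00 w 0.205 shift [-0.1702 -0.0008  0.0015] turn -0.00
[ 0.6921169   2.24185146 -2.69156691]
dark A392 [ 0.6124 -0.0844] 0.039@-0.3 0.155@-90.1 [292.7 126.7]
disp [ 0.5986 -0.1071] 0.016@-86.9 0.006@-178.4 [301. 132.]
disp [ 0.6227 -0.0266] 0.024@-86.9 0.011@-177.7 [271.5 122. ]
```

jog_arm([
  [-0.012,0,0,0],
  [-0.024,0,0,0],
  [-0.036,0,0,0],
  [-0.048,0,0,0],
  [-0.06,0,0,0],
])

```text
time: 45.67
tool_pos: [0.6185, 0.0599, 0.022]
tool_rot: [-0.0, 0.701, 0.713, 0.0]
contact_force: [0.4, 2.3, -1.2]
gripper_width: 0.201
```

jog_arm([
  [-0.012,0,0,0],
  [-0.024,0,0,0],
  [-0.036,0,0,0],
  [-0.048,0,0,0],
  [-0.06,0,0,0],
])

```text
time: 46.08
tool_pos: [0.6195, -0.0001, 0.0219]
tool_rot: [-0.0, 0.701, 0.713, -0.0]
contact_force: [0.4, 3.2, -1.4]
gripper_width: 0.199
```

```bash
python3 - <<'E'
from h import *
go([.6195,-.0505,.0205],np.radians(91));print(manip.state()["contact_force"])
E
```

```text
t46.1 pos [ 6.195e-01 -1.000e-04  2.190e-02] heading 91.01 w 0.199 shift [-0.0503 -0.0009  0.0014] turn 0.01
[ 0.37158095  3.22669463 -1.39738332]
```

jog_arm([
  [-0.01,0,0,0],
  [-0.02,0,0,0],
  [-0.03,0,0,0],
  [-0.04,0,0,0],
  [-0.049,0,0,0],
])

```text
time: 46.5
tool_pos: [0.6204, -0.0489, 0.0219]
tool_rot: [-0.0, 0.701, 0.713, -0.0]
contact_force: [-0.6, 1.6, -2.2]
gripper_width: 0.203
```

jog_arm([
  [0,0,0,0],
  [0,0,0,0],
])

```text
time: 46.67
tool_pos: [0.6203, -0.0488, 0.0217]
tool_rot: [0.0, 0.701, 0.713, -0.0]
contact_force: [-0.2, 0.6, -2.0]
gripper_width: 0.203
```

```bash
python3 - <<'E'
from h import *
go([.6195,-.0505,.0205],np.radians(91));print(manip.state()["contact_force"])
g=grab("top","t19");f=grab("scene","s19");displays(g,(290,100,400,150),.042)
print("box px",[proj("top",[.6225,y,.042]).round(1) for y in(-.102,-.17,-.352)])
c=g[112:138,296:402].max(2)//10;print("\n".join("".join("%3d"%k for k in r) for r in c[2:24:2]))
E
```

```text
t46.7 pos [ 0.6203 -0.0488  0.0217] heading 90.97 w 0.203 shift [-0.0017 -0.0008  0.0012] turn -0.03
[-0.19544386  0.64290897 -2.00872186]
dark A105 [ 0.6006 -0.2526] 0.008@-0.9 0.156@-89.0 [355.  134.1]
box px [array([299.4, 123.5]), array([324.5, 124.8]), array([391.8, 128.2])]
 11 11 11 11 12 10 13 17 17 17 17 17 17 17 15 19 23 22 22 22 22 21 22 22 22 22 22 22 22 22 22 22 22 22 22 22 23 23 23 23 23 23 23 23 23 24 24 24 24 24 24 24 24 24 24 24 24 24 24 25 25 25 24 25 25 25 25 25 25 25 24 24 24 24 24 24 24 24 24 24 24 24 24 24 24 24 24 24 24 24 24 24 24 24 24 24 24 24 24 24 25 24 20 19 20 20
 12 11 10  9 10  9 15 18 17 17 17 17 17 17 17 22 24 24 24 24 24 24 24 24 24 24 24 24 24 24 24 23 23 23 23 23 23 23 23 23 22 22 21 21 21 21 21 21 21 21 21 21 19 20 21 21 21 21 21 21 21 21 21 21 21 21 21 21 21 22 21 21 21 22 22 22 22 22 22 22 22 22 22 22 22 22 22 22 22 22 22 22 22 23 23 23 24 22 19 19 20 23 22 19 19 19
 11 14 12  9  8 12 17 17 17 17 17 17 17 16 15 19 19 18 19 19 19 23 24 23 24 23 24 24 23 23 23 24 24 24 24 24 24 24 24 24 24 24 24 24 24 24 24 24 24 24 24 24 24 24 24 24 24 24 24 24 
[... 1989 characters left out ...]
21 22 18 11 10 18 21 18 16 16 16 16 16 16 17 19 20 21 20 19 19
 10  8  7  7  9 11 11 11 11 12 12 12 12 12 11 11 11 11 11 12 12 11 11 11 11 11 11 11 12  9  4  4  4  5  5  5  5  5  5  5  6  6  7  7  7  7  7  8  9  9 10  9  9  9  9 10 12 12 11 11 11 13 14 14 15 15 14 14 15 17 18 18 18 17 17 17 18 18 18 19 19 18 18 19 20 20 20 20 19 18 22 24 23 22 22 22 22 22 21 21 22 22 21 19 19 19
 10  9  7 12 12 10 10 10 10 11 13 14 13 14 13 13 13 13 13 13 13 13 12 12 13 12 13 13 13 10  4  3  3  3  3  3  3  3  3  3  3  3  3  3  3  3  3  3  3  3  3  3  3  3  3  3  3  3  3  3  3  3  3  3  3  3  3  3  3  3  3  3  3  3  3  3  3  3  3  3  3  3  3  4  4  4  4  4  3  8 14 15 13 11 11 11 11 12 12 13 11 14 18 20 19 19
```

jog_arm([
  [0.012,0,0,0],
  [0.024,0,0,0],
  [0.036,0,0,0],
  [0.048,0,0,0],
  [0.06,0,0,0],
])

```text
time: 47.18
tool_pos: [0.6191, 0.0141, 0.0219]
tool_rot: [-0.0, 0.7, 0.714, 0.0]
contact_force: [-0.2, 0.7, -2.0]
gripper_width: 0.203
```

jog_arm([
  [0.015,0,0,0],
  [0.03,0,0,0],
  [0.045,0,0,0],
  [0.06,0,0,0],
  [0.075,0,0,0],
])

```text
time: 47.6
tool_pos: [0.6179, 0.0888, 0.0219]
tool_rot: [-0.0, 0.701, 0.713, 0.0]
contact_force: [1.0, 1.2, -2.5]
gripper_width: 0.203
```

jog_arm([
  [0.03,0,0,0],
  [0.06,0,0,0],
  [0.09,0,0,0],
  [0.1,0,-0.03,0],
  [0.1,0,-0.07,0],
])

```text
time: 48.02
tool_pos: [0.6116, 0.1901, 0.087]
tool_rot: [-0.003, 0.7, 0.715, -0.004]
contact_force: [0.2, 0.8, -2.0]
gripper_width: 0.202
```

jog_arm([
  [0,0,-0.03,0],
  [0,0,-0.04,0],
  [0,0,-0.04,0],
])

```text
time: 48.27
tool_pos: [0.6189, 0.1884, 0.1366]
tool_rot: [0.002, 0.701, 0.714, 0.003]
contact_force: [-0.4, -0.0, -1.6]
gripper_width: 0.198
```

```bash
python3 - <<'E'
from h import *
s=manip.state();print(s["contact_force"])
g=grab("top","t20");f=grab("scene","s20")
a=cv2.resize(f[195:325,225:345],(480,520),interpolation=cv2.INTER_CUBIC);b=cv2.resize(g[100:150,295:400],(315,150),interpolation=cv2.INTER_CUBIC)
cc=np.zeros((520,315,3),np.uint8);cc[:150]=b
cc[170:520]=cv2.resize(g[60:230,200:353],(315,350));cv2.imwrite("pics/v20.png",np.hstack([a,cc]))
go([.4365,-.1192,.13],np.radians(87.5))
for n in(124,128,132): print(g[n,296:392].max(1)//10)
E
```

```text
[-0.43467604 -0.02309928 -1.62884863]
t48.4 pos [0.6155 0.1872 0.1306] heading 91.01 w 0.204 shift [-0.3032 -0.1844  0.0006] turn 3.51
[25 22 24 25 25 25 25 25 22 20 21 21 20 20 20 20 20 21 20 20 20 21 21 21
 21 21 20 21 21 17 11 10 10 11 17 21 22 21 21 21 21 22 21 15 11 10 11 10
 12 18 21 22 21 21 21 21 22 20 14 10 10 10 10 14 20 22 21 21 21 21 21 22
 18 12 10 10 10 10 12 16 14 11 10 10 10 14 17 13  9 12 19 21 17 16 16 16]
[22 12 25 25 25 25 25 25 23 19 20 20 20 20 20 20 20 20 20 19 20 19 20 20
 20 20 20 20 21 17 10 10 10 11 10 11 11 10 10 11 11 10 10 10 10 10 10 11
 11 11 12 12 13 13 13 13 13 13 12 10 10 10 10 12 14 15 15 15 15 16 16 17
 16 12 11 11 11 10 15 21 22 21 21 22 22 22 22 18 12 11 18 21 18 16 16 17]
[22 13 25 25 25 25 25 25 18 13 14 14 14 13 14 14 14 14 14 14 14 14 13 13
 13 13 13 13 14 10  4  4  4  5  5  5  5  5  5  5  6  6  7  7  7  7  7  9
  9  9 10 10  9  9  9 11 12 12 12 11 11 13 15 14 15 15 15 15 15 17 18 19
 18 17 17 18 18 19 19 19 19 19 19 19 20 20 20 20 19 18 23 25 23 22 22 22]
```

jog_arm([
  [-0.03,-0.0175,0,1],
  [-0.06,-0.035,0,1],
  [-0.09,-0.0525,0,1],
  [-0.12,-0.07,0,1],
  [-0.15,-0.0875,0,1],
])

```text
time: 48.78
tool_pos: [0.5281, 0.0345, 0.1279]
tool_rot: [-0.002, 0.707, 0.707, -0.002]
contact_force: [0.6, -0.9, -1.5]
gripper_width: 0.203
```

jog_arm([
  [-0.03,-0.0175,0,0],
  [-0.06,-0.035,0,0],
  [-0.09,-0.0525,0,0],
  [-0.12,-0.07,0,0],
  [-0.14,-0.082,0,0],
])

```text
time: 49.2
tool_pos: [0.4459, -0.1057, 0.1282]
tool_rot: [-0.003, 0.708, 0.706, -0.002]
contact_force: [-0.1, 0.9, -1.9]
gripper_width: 0.201
```

jog_arm([
  [0,0,0,0],
  [0,0,0,0],
  [0,0,0,0],
])

```text
time: 49.45
tool_pos: [0.4483, -0.1038, 0.1297]
tool_rot: [-0.002, 0.707, 0.707, -0.001]
contact_force: [1.1, -0.7, -1.2]
gripper_width: 0.205
```

```bash
python3 - <<'E'
from h import *
go([.440,-.113,.03],np.radians(90))
E
```

```text
t49.5 pos [ 0.4483 -0.1038  0.1297] heading 89.98 w 0.205 shift [-0.0092 -0.0083  0.0997] turn -0.02
```

jog_arm([
  [-0.009,-0.008,0.03,0],
  [-0.009,-0.008,0.06,0],
  [-0.009,-0.008,0.09,0],
  [-0.009,-0.008,0.105,0],
  [-0.009,-0.008,0.105,0],
])

```text
time: 49.87
tool_pos: [0.4375, -0.1106, 0.0214]
tool_rot: [-0.005, 0.706, 0.708, -0.002]
contact_force: [-0.9, 0.1, -1.3]
gripper_width: 0.202
```

jog_arm([
  [0,0,0,0],
  [0,0,0,0],
  [0,0,0,0],
])

```text
time: 50.12
tool_pos: [0.4431, -0.1138, 0.0287]
tool_rot: [0.002, 0.707, 0.707, 0.001]
contact_force: [-0.3, -0.3, -2.1]
gripper_width: 0.203
```

jog_arm([
  [0,0,0.005,0],
  [0,0,0.01,0],
  [0,0,0.0135,0],
  [0,0,0.0135,0],
  [0,0,0.0135,0],
])

```text
time: 50.53
tool_pos: [0.441, -0.1134, 0.013]
tool_rot: [-0.0, 0.707, 0.707, -0.0]
contact_force: [-1.3, 0.1, -0.9]
gripper_width: 0.203
```

jog_arm([
  [0,0,0.002,0],
  [0,0,0.0025,0],
  [0,0,0.0025,0],
])

```text
time: 50.78
tool_pos: [0.4413, -0.1135, 0.0108]
tool_rot: [-0.0, 0.707, 0.707, -0.0]
contact_force: [-1.4, 0.0, -2.3]
gripper_width: 0.202
```

jog_arm([
  [0,0,0,0],
  [0,0,0,0],
  [0,0,0,0],
  [0,0,0,0],
  [0,0,0,0],
], fingers=0.5)

```text
time: 51.2
tool_pos: [0.4417, -0.1136, 0.0112]
tool_rot: [0.0, 0.707, 0.707, 0.0]
contact_force: [0.0, 0.5, 0.5]
gripper_width: 0.5
```

jog_arm([
  [0,0,-0.03,0],
  [0,0,-0.07,0],
  [0,0,-0.11,0],
  [0,0,-0.15,0],
  [0.04,0,-0.15,0],
])

```text
time: 51.62
tool_pos: [0.4468, -0.0792, 0.1714]
tool_rot: [0.009, 0.71, 0.705, 0.003]
contact_force: [2.0, 0.4, 0.7]
gripper_width: 0.497
```

jog_arm([
  [0.04,0,0,0],
  [0.08,0,0,0],
  [0.12,0,0,0],
  [0.16,0,0,0],
  [0.2,0,0,0],
])

```text
time: 52.03
tool_pos: [0.4411, 0.1284, 0.1613]
tool_rot: [0.0, 0.707, 0.707, 0.0]
contact_force: [1.0, -0.3, -0.5]
gripper_width: 0.499
```

jog_arm([
  [0,0,0,0],
  [0,0,0,0],
  [0,0,0,0],
])

```text
time: 52.28
tool_pos: [0.4413, 0.1265, 0.1608]
tool_rot: [0.0, 0.707, 0.707, -0.0]
contact_force: [-0.2, 0.3, -0.8]
gripper_width: 0.501
```

```bash
python3 - <<'E'
from h import *
print(manip.state()["time"],manip.state()["contact_force"],manip.state()["tool_pos"])
g=grab("top","t21");f=grab("scene","s21")
a=cv2.resize(f[100:330,190:400],(530,580),interpolation=cv2.INTER_CUBIC)
b=cv2.resize(g[90:230,60:250],(265,195));c=cv2.resize(g[100:220,250:405],(265,205))
d=np.zeros((580,265,3),np.uint8);d[:195]=b;d[195:400]=c;cv2.imwrite("pics/fin.png",np.hstack([a,d]))
E
```

```text
52.2833 [-0.20372751  0.28815106 -0.84624048] [0.44130711 0.12648767 0.16084957]
```

View pics/fin.png

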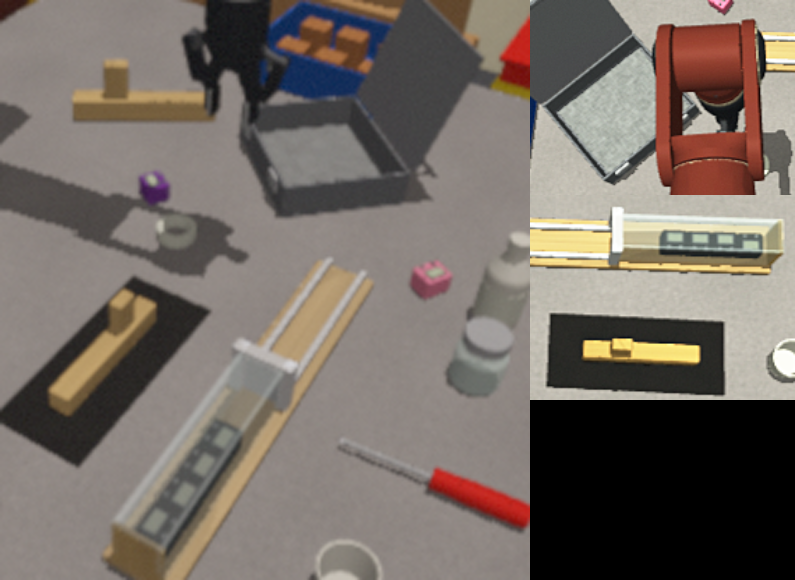

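The final view shows all four clocks in the box. The floor behind the gate is clear, so the flap looks shut. The stick is upright and lengthwise on its mat, the case is empty with its lid leaning back, and the tape is in place.

```bash
python3 -c "
from plant import manip;print(manip.job_done())"
```

```text
the job is handed in; nothing more can be done
None
```

The job is done and handed in at about 52 s. The lid is back on its stop, and all four clocks (three from the case, one from the bench) went through the flap in one push. The push stick is back on its mat.

**Last checks:**
- **Clocks:** the final pictures show four displays in the box, and the rear clock is about 72 mm past the gate.
- **Flap:** nothing shows under the gate and the box floor behind it is clear, so I take the flap as shut. There is no direct angle reading to confirm that.
- **Lid:** it met a hard stop when pushed, and it leans back in the last view.
- **Stick:** it lies upright and lengthwise in the middle of the mat, and the robot was clear of everything.
- **Bystanders:** the tape is where it was. I did not measure the pot or the brass weight again, but the arm worked nowhere near the weight and passed the pot only at a distance.

**What went wrong or disagreed:**
- **Height error:** the reported tool height was about 32 mm lower than the real fingertips. I confirmed this by touching the bench and corrected every height after that.
- **Missed grasp:** my first try at the bench clock landed the fingers on top of it and pressed with up to about 77 N. This was below the 120 N wrist limit, but if it counts as the arm or gripper body pressing, it is over the 40 N limit. The clock slid about 10 mm and I then picked it up normally.
- **Other high forces:** pressing the lid onto its stop reached about 60 N, and an early touch on its handle about 44 N. Both were through the fingertips.

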